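# Clear the sole-trimming station and fit its sanding drum

## Task

Get the boot-trimming station ready: first pick up every rubber offcut lying on the bench and put it in the tipping tray, then lift the tray by its red handle to tip them all into the blue scrap bin and lower the tray again. After that stand the orange sanding drum, shank down, in the open chuck and turn the chuck's sleeve clockwise all the way until the jaws grip the shank tight. Leave the white polisher and the awl, pliers and glue jar where they are.

Things in the scene. Friction and masses are not known exactly. Their poses are not given: they have to be found in the camera images.
- tipper: fixed tipping station: an aluminium tray hinged on the near edge of a blue scrap bin, on a grey stand. Origin at bench level straight under the hinge line; the hinge runs along y, 100 mm above the bench. Seen from the origin the bin lies to +x (x 0 to 190 mm, y +-90 mm; near wall 85, side walls 110, far wall 140 mm high, walls and floor 5 mm) and the level tray to -x
- tray (a joint): hinge angle of the tray: 0 level (rests on its stand by its own weight), grows to 1.4 rad as the handle side is lifted and the tray swings up towards the bin; it falls back if let go; lifting takes about 2 to 4 N at the handle. Its contents have slid out by about 1.25 rad
- tray_floor (a point): centre of the tray's inner floor, 79 mm from the hinge, axes as the tipper's while the tray is level (z then 100 mm above the bench); floor 150 mm (x) by 112 mm (y), side and handle-end walls 24 and 22 mm high, open at the hinge end
- tray_handle (a point): middle of the tray's red handle, a round bar 12 mm thick and 92 mm clear length between its two side arms, parallel to the hinge; 205 mm from the hinge (to -x when level), 8 mm above the hinge's height, 41 mm clear of the tray's end wall; moves with the tray
- chuck: fixed upright chuck: dark flange 100 mm wide and 14 mm high, column, knurled sleeve and three steel jaws inside it. Origin at bench level on the axis, z up. Sleeve: 56 mm outer diameter, from 42 to 82 mm above the bench; jaws reach 84 mm above the bench
- chuck_floor (a point): middle of the floor inside the chuck on which the bit's shank stands, on the chuck's axis, 40 mm above the bench; axes as the chuck's. Between the jaws there is an opening of 32 mm diameter when fully open
- sleeve (a joint): turn of the knurled sleeve (yellow stripe) in rad: 0 fully open, grows clockwise seen from above, stop at 2.6; starts at 0 to 0.5. The three jaws move in 2.6 mm per rad, reach the drum's 20 mm shank at about 2.3 and grip it tight at the stop. Stays where it is left; takes about 0.3 to 0.7 N m to turn
- drum: orange sanding drum bit, loose, 160 g, 80 mm tall: steel shank 20 mm diameter and 50 mm long below, orange head 32 mm diameter and 30 mm tall above; origin at the middle of the shank's lower end, z up along it. Starts upright in one of the two holes of the wooden stand
- polisher: white polishing bit of the same shape and size as the drum, origin likewise, in the other hole of the stand: leave it there
- stand: fixed wooden bit stand 70 mm (x) by 170 mm (y) by 45 mm high, origin under its centre; two holes 24 mm wide, 35 mm deep, 48 mm to either side of the middle along y
- offcut0: chunky rubber sole offcut, a slightly bent bar (black or brown, with a small yellow mark near one end) 62 mm long, 26 mm high, about 30 mm wide, 50 g; origin at its centre (13 mm above the bench as it lies), x along its length, z up as it first lies. Three to five of the five offcuts are present
- offcut1: chunky rubber sole offcut, a slightly bent bar (black or brown, with a small yellow mark near one end) 62 mm long, 26 mm high, about 30 mm wide, 50 g; origin at its centre (13 mm above the bench as it lies), x along its length, z up as it first lies. Three to five of the five offcuts are present
- offcut2: chunky rubber sole offcut, a slightly bent bar (black or brown, with a small yellow mark near one end) 62 mm long, 26 mm high, about 30 mm wide, 50 g; origin at its centre (13 mm above the bench as it lies), x along its length, z up as it first lies. Three to five of the five offcuts are present
- offcut3: chunky rubber sole offcut, a slightly bent bar (black or brown, with a small yellow mark near one end) 62 mm long, 26 mm high, about 30 mm wide, 50 g; origin at its centre (13 mm above the bench as it lies), x along its length, z up as it first lies. Three to five of the five offcuts are present
- offcut4: chunky rubber sole offcut, a slightly bent bar (black or brown, with a small yellow mark near one end) 62 mm long, 26 mm high, about 30 mm wide, 50 g; origin at its centre (13 mm above the bench as it lies), x along its length, z up as it first lies. Three to five of the five offcuts are present
- awl: screwdriver-like awl with red handle, 170 mm long, lying on the bench: leave it
- pliers: pliers with yellow handles, about 140 mm long, 16 mm high, origin under the pivot: leave them
- glue_jar: closed jar 70 mm wide, 90 mm tall, origin under its centre: leave it
Things that resemble listed ones, but are neither listed nor needed, are in the scene too. Leave any pink or purple look-alike of the offcut0 alone.

How it is judged (in metres and radians):
On the way, in this order (a step that is already met when the one before it is completed fails the run):
1. every offcut lies in the level tray (x of offcut0 in the frame of tray_floor between -0.08 and 0.08 m and y of offcut0 in the frame of tray_floor between -0.062 and 0.062 m and z of offcut0 in the frame of tray_floor between 0 and 0.06 m and x of offcut1 in the frame of tray_floor between -0.08 and 0.08 m and y of offcut1 in the frame of tray_floor between -0.062 and 0.062 m and z of offcut1 in the frame of tray_floor between 0 and 0.06 m and x of offcut2 in the frame of tray_floor between -0.08 and 0.08 m and y of offcut2 in the frame of tray_floor between -0.062 and 0.062 m and z of offcut2 in the frame of tray_floor between 0 and 0.06 m and x of offcut3 in the frame of tray_floor between -0.08 and 0.08 m and y of offcut3 in the frame of tray_floor between -0.062 and 0.062 m and z of offcut3 in the frame of tray_floor between 0 and 0.06 m and x of offcut4 in the frame of tray_floor between -0.08 and 0.08 m and y of offcut4 in the frame of tray_floor between -0.062 and 0.062 m and z of offcut4 in the frame of tray_floor between 0 and 0.06 m and value of joint tray below 0.1 rad), for 0.2 s.
2. the tray is tipped up (value of joint tray above 0.8 rad), for 0.1 s.
3. every offcut is in the scrap bin and the tray is down again (x of offcut0 in the frame of tipper between 0.002 and 0.188 m and y of offcut0 in the frame of tipper between -0.088 and 0.088 m and z of each of offcut0, offcut1, offcut2, offcut3, offcut4 in the frame of tipper below 0.095 m and x of offcut1 in the frame of tipper between 0.002 and 0.188 m and y of offcut1 in the frame of tipper between -0.088 and 0.088 m and x of offcut2 in the frame of tipper between 0.002 and 0.188 m and y of offcut2 in the frame of tipper between -0.088 and 0.088 m and x of offcut3 in the frame of tipper between 0.002 and 0.188 m and y of offcut3 in the frame of tipper between -0.088 and 0.088 m and x of offcut4 in the frame of tipper between 0.002 and 0.188 m and y of offcut4 in the frame of tipper between -0.088 and 0.088 m and value of joint tray below 0.1 rad), for 0.2 s.
4. the drum stands in the open chuck, shank on the chuck's floor (horizontal distance between drum and chuck_floor below 0.008 m and z of drum in the frame of chuck_floor between -0.004 and 0.005 m and angle between drum's own z axis and vertical below 0.2 rad and value of joint sleeve below 1.8 rad), for 0.2 s.
5. the sleeve is turned home and the jaws grip the drum (horizontal distance between drum and chuck_floor below 0.004 m and z of drum in the frame of chuck_floor between -0.004 and 0.007 m and angle between drum's own z axis and vertical below 0.1 rad and value of joint sleeve above 2.4 rad and contact force between drum and chuck above 8 N), for 0.2 s.
At the end, for the whole second after the job is handed in: Every offcut in the scrap bin, tray level (within 0.1 rad), drum upright (0.1 rad) on the chuck's axis (4 mm) and its shank on the chuck's floor (7 mm), sleeve beyond 2.4 rad with the jaws pressing on the shank, all at rest and let go (all of step 3 and all of step 5 and linear speed of drum below 0.02 m/s); the robot touches nothing.
It fails at once if the polisher, the awl, the pliers or the glue jar is moved from its place by more than 40 mm (distance of any of polisher, awl, pliers, glue_jar from where it was at the start of the episode above 0.04 m).
Of offcut0, offcut1, offcut2, offcut3, offcut4 only 3 to 5 are there at a start; the rules pass over those that are not, and their reading is None.
At some moment in a run one of offcut0, offcut1, offcut2, offcut3, offcut4 may be knocked a few centimetres aside while the robot is not near it.
It also fails if it takes over 210 s, if anything falls off the work surface, if the arm or the gripper's body presses on something with over 40 N, if the wrist force passes 120 N, or if a joint passes its speed limit or range.

## Robot

A 6-joint arm with a two-finger parallel gripper is mounted at the origin on the work surface. World frame = base frame: x ahead of the robot, y to its left, z up, the work surface at z = 0. Lengths are in m, angles in degrees, forces in N, time in s.
With the tool pointing down it reaches from about 0.375 to 0.9 m from the base axis. Payload 3.1 kg.
Tool frame: the origin (TCP) lies at the very end of the fingers, on their centre line; the grasp point (between the pads) lies 19 mm behind it (bot.tcp_to_grasp is the distance from the TCP to the grasp point, in m); z points along the fingers, y is the line along which they close (so a half turn about z gives the same grasp; the last joint's range is limited). The gripper opens to 87 mm and grips with 3 to 60 N. Pads are 19 mm wide; open, the fingers measure 117 mm over their backs; the gripper's body (75 mm by 190 mm) begins 51 mm behind the grasp point.
Start: joints at [-84.998, 30.224, 82.088, -0, 67.689, -10.227], TCP at [0.164, -0.603, 0.223] pointing down, gripper open.
Joint ranges: [-176.69, 176.69], [-43.24, 126.21], [12.49, 139.97], [-82, 262], [0, 151.66], [-163.58, 163.58]. Speed limits (degrees/s): [159.86, 159.86, 180, 180, 180, 180].

## Interface

Orientations are given as a 3x3 rotation matrix whose columns are the frame's x, y, z axes.
In Python, from rig import telemetry, capture, camera_info, job, bot gives the robot as it stands. The module is installed in compiled form; this text tells all that it offers.
- The arm moves only by the tool carry_out, never from a script. Its argument "deltas" is a list that holds one entry, the list of rows, each a list of 7 numbers: the shift along the tool's x, y, z scaled (see below), then the turn, a rotation vector about the tool's x, y, z scaled (see below), then the closure, from -1 (fully open) to 1 (shut). In form: [[[dx, dy, dz, ax, ay, az, claw], ...]]. A call has exactly 10 rows; each row is the pose to reach, as a shift and turn from the pose commanded when the call began, along the tool's axes at that moment, turning the shorter way round; what a row does not reach only later rows make up. The controller multiplies each number of a shift by 15 cm and each number of a turn by 360 degrees. A row lasts 1/12 s, in which the tool goes at most 41.7 mm and 7.16 degrees, less where a joint would pass 70% of its speed; a pose out of reach is approached as far as the arm can. A call with a number of a shift or a turn outside -1 to 1 is refused whole. A call with a gripper value outside its range is refused whole. The fingers move at their own pace and stop on an object; the grip force is fixed at half the most. Time passes only in rows, so rows that repeat a pose let the fingers close, or fill a call up. It gives the time, the measured TCP pose, the force, the opening and the grip force at its end, in the units of the state.
- telemetry.read_state(): the state, without advancing time (a new reading comes with each control period).
- capture(name): name is "scene" or "top" or "wrist"; returns the picture (420x560x3 uint8, red, green, blue); there is no depth.
- camera_info(name): a dict with "mtx" (3x3 intrinsics, pixels), "cam_to_world" (4x4, takes a point from camera to world coordinates); the wrist camera has in their place "T_tool_cam" (4x4, takes a point from camera to tool coordinates, whose origin is the TCP and whose axes are the flange's). Camera axes: x right, y down, z forward; pixel columns grow to the right and rows downward; lengths in m; the calibration is good to about 2 mm. A picture is of the moment at which its call begins: read the wrist's pose just before it. camera_info takes no time and is no camera call.
- job.hand_in(): hands the job in; it is judged then, once.
The state is a dict: "time_s": time; "joint_positions": joint angles; "qvel": joint speeds; "tau": joint torques, N m; "position": TCP position; "tcp_rot": TCP orientation; "force": force on the tool from outside, world axes, zero at the start; "moment": the same for the moment, N m; "opening": opening from 0.0 (shut) to 1.0 (fully open); "grasp_force": force on a finger pad.
Only numpy, scipy, OpenCV 4.12 (cv2) and the standard library are available. Lean on these libraries where they do the work, as an engineer would, in place of code of your own. Each camera call takes 0.05 s, during which the arm holds its last target. There are 200 camera calls.

## Working session

There is one attempt and no reset: what is moved stays moved. The work goes in short steps, Python scripts to look and compute and a tool call to move; the robot and the scene stay as the last step left them, time stands still between calls to the robot, and variables do not carry over. Pictures are saved under pics/ and viewed, at most 14 in all, crops included, and the job is handed in when it is done.

Besides the shell and the picture viewer there is one more tool, called after ">>>" by a JSON object that holds its "op" and its "data". carry_out: Moves the arm, as the interface text tells. Its arguments: {"type":"object","properties":{"deltas":{"type":"array","items":{"type":"array","items":{"type":"array","items":{"type":"number"}}}}},"required":["deltas"]}

```bash
ls; mkdir -p pics
python3 - <<'E'
from rig import telemetry, capture, camera_info, bot
import cv2,numpy as np
np.set_printoptions(precision=4,suppress=True)
s=telemetry.read_state();print(s)
for n in("scene","top","wrist"):
    im=capture(n);cv2.imwrite(f"pics/{n}0.png",im[:,:,::-1]);print(n,camera_info(n))
print(bot.tcp_to_grasp)
E
```

```text
pics
{'time_s': 0.0, 'joint_positions': array([-84.9988,  30.2793,  82.1551,  -0.0017,  67.6892, -10.2277]), 'qvel': array([-0.0008, -0.0507,  0.0009,  0.0383,  0.0566,  0.121 ]), 'tau': array([ -0.0006, -44.0044, -17.6594,   0.0632,   0.0582,  -0.0002]), 'position': array([ 0.1641, -0.6023,  0.2216]), 'tcp_rot': array([[ 0.9649,  0.2627, -0.0002],
       [ 0.2627, -0.9649,  0.0021],
       [ 0.0004, -0.0021, -1.    ]]), 'force': array([-0.2892, -0.4373,  0.1579]), 'moment': array([-0.0366,  0.0375,  0.0452]), 'grasp_force': 0.0, 'opening': 0.9987896339179282}
scene {'mtx': array([[438.6457,   0.    , 279.7407],
       [  0.    , 438.6457, 209.8996],
       [  0.    ,   0.    ,   1.    ]]), 'cam_to_world': array([[-0.4253,  0.5054, -0.7508,  1.2521],
       [ 0.905 ,  0.2297, -0.358 ,  0.2888],
       [-0.0085, -0.8317, -0.5551,  0.6569],
       [ 0.    ,  0.    ,  0.    ,  1.    ]])}
top {'mtx': array([[467.7245,   0.    , 281.42  ],
       [  0.    , 467.7245, 208.0594],
       [  0.    ,   0.    ,   1.    ]]), 'cam_to_world': array([[ 0.0235, -0.9912,  0.13  ,  0.3636],
       [-0.9992, -0.0277, -0.0302, -0.0514],
       [ 0.0336, -0.1292, -0.9911,  1.1983],
       [ 0.    ,  0.    ,  0.    ,  1.    ]])}
wrist {'mtx': array([[324.1958,   0.    , 277.6383],
       [  0.    , 324.1958, 206.3405],
       [  0.    ,   0.    ,   1.    ]]), 'T_tool_cam': array([[ 0.0002, -0.9696, -0.2447,  0.0661],
       [ 1.    ,  0.0001,  0.0006,  0.0002],
       [-0.0006, -0.2447,  0.9696, -0.1611],
       [ 0.    ,  0.    ,  0.    ,  1.    ]])}
0.0187
```

View pics/top0.png

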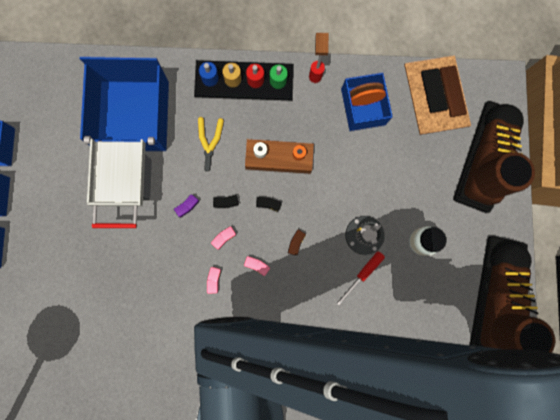

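View pics/scene0.png

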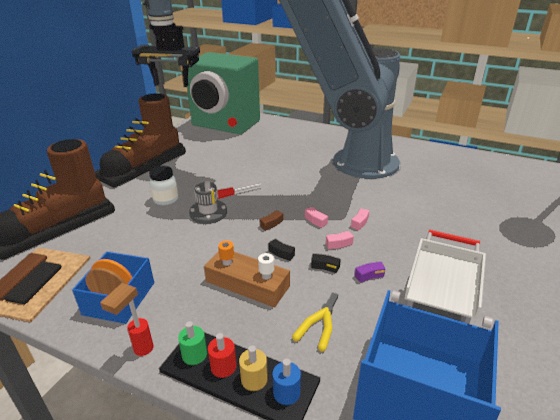

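Top view shows two black offcuts at (226,202) and (268,203) and a brown one at (297,242). The look-alikes to leave are pinks at (223,238), (257,265), (213,280) and a purple at (186,205). The drum is at (299,152), polisher (260,149), chuck (365,235), tray handle (115,226). The same things appear in the scene view: blacks (325,263) and (281,249), brown (271,219), drum (226,252), chuck (207,200), handle (453,237).

```bash
cat > h.py <<'E'
import numpy as np,cv2
from rig import telemetry,capture,camera_info,bot
from scipy.spatial.transform import Rotation as Ro
np.set_printoptions(precision=4,suppress=True)
def cam(n,s=None):
    c=camera_info(n)
    if n!="wrist": return c["mtx"],c["cam_to_world"]
    T=np.eye(4);T[:3,:3]=s["tcp_rot"];T[:3,3]=s["position"]
    return c["mtx"],T@c["T_tool_cam"]
def ray(C,px):
    K,T=C;d=T[:3,:3]@np.linalg.solve(K,[px[0],px[1],1.]);return T[:3,3],d
def onplane(C,px,z):
    o,d=ray(C,px);return o+d*(z-o[2])/d[2]
def tri(*obs):
    A=np.zeros((3,3));b=np.zeros(3)
    for C,px in obs:
        o,d=ray(C,px);d=d/np.linalg.norm(d);P=np.eye(3)-np.outer(d,d);A+=P;b+=P@o
    x=np.linalg.solve(A,b)
    return x,[np.linalg.norm(np.cross(x-ray(C,p)[0],ray(C,p)[1]/np.linalg.norm(ray(C,p)[1]))) for C,p in obs]
def proj(C,X):
    K,T=C;p=K@(T[:3,:3].T@(np.asarray(X)-T[:3,3]));return p[:2]/p[2]
def blob(im,lo,hi,near,win=30,minA=15):
    hsv=cv2.cvtColor(im,cv2.COLOR_RGB2HSV);m=cv2.inRange(hsv,np.array(lo),np.array(hi))
    k=np.zeros_like(m);x,y=map(int,near);k[max(0,y-win):y+win,max(0,x-win):x+win]=255
    cs,_=cv2.findContours(m&k,cv2.RETR_EXTERNAL,cv2.CHAIN_APPROX_NONE)
    cs=[c for c in cs if cv2.contourArea(c)>=minA]
    if not cs:return None
    c=max(cs,key=cv2.contourArea);M=cv2.moments(c)
    return np.array([M["m10"]/M["m00"],M["m01"]/M["m00"]]),c
def delta(pos,yaw):
    """numbers for the next call: tool y axis at angle yaw (deg) in the world, tool down"""
    s=telemetry.read_state();R=s["tcp_rot"]
    a=np.radians(yaw);y=np.array([np.cos(a),np.sin(a),0]);z=np.array([0,0,-1.])
    Rt=np.c_[np.cross(y,z),y,z]
    d=R.T@(np.asarray(pos)-s["position"])/.15
    return d,Ro.from_matrix(R.T@Rt).as_rotvec(degrees=True)/360
E
python3 - <<'E'
from h import *
t,s=[cv2.imread(f"pics/{n}0.png")[:,:,::-1].copy() for n in("top","scene")]
ct,cs=cam("top"),cam("scene")
dark=((0,0,0),(180,255,50));brown=((0,90,20),(15,255,140));
L=dict(blk1=(dark,(226,202),(325,263)),blk2=(dark,(268,203),(281,249)),brown=(brown,(297,242),(271,219)),
 drum=(((5,150,120),(22,255,255)),(299,152),(226,250)),pol=(((0,0,150),(180,60,255)),(260,149),(266,265)),
 handle=(((0,150,80),(8,255,255)),(115,226),(453,237)),purple=(((125,80,40),(155,255,255)),(186,205),(370,271)))
for k,(r,a,b) in L.items():
    A=blob(t,*r,a,26);B=blob(s,*r,b,28)
    if A is None or B is None: print(k,A is None,B is None);continue
    X,e=tri((ct,A[0]),(cs,B[0]))
    q=np.array([onplane(ct,p[0],.026)[:2] for p in A[1]],np.float32)
    print(k,A[0],B[0],X,np.round(e,4),cv2.contourArea(A[1]),"rect",cv2.minAreaRect(q),onplane(ct,A[0],X[2]))
for p in [(223,238),(257,265),(213,280)]: print("pink",onplane(ct,p,.02))
for k,a in dict(chuck=(365,235),stand0=(248,140),stand1=(313,140),stand2=(312,172),stand3=(246,170)).items(): print(k,onplane(ct,a,.08 if k=="chuck" else .045))
big=np.hstack([cv2.resize(t[190:260,175:315],None,fx=4,fy=4,interpolation=2),]);big2=cv2.resize(s[175:290,180:390],None,fx=3,fy=3,interpolation=2)
cv2.imwrite("pics/crop1.png",np.vstack([cv2.resize(big,(630,315)),big2[:285]])[:,:,::-1])
E
```

```text
blk1 [225.4597 201.4682] [324.4808 264.7081] [0.5328 0.0559 0.0077] [0.0003 0.0003] 215.0 rect ((0.5302668809890747, 0.053607627749443054), (0.027779866009950638, 0.061204925179481506), 7.755646228790283) [0.5327 0.0562 0.0077]
blk2 [268.2046 202.8284] [280.8207 251.9412] [ 0.5323 -0.0531  0.0071] [0.0003 0.0003] 202.0 rect ((0.5294628143310547, -0.05338728427886963), (0.06056950241327286, 0.026554778218269348), 80.18878936767578) [ 0.5324 -0.0534  0.0071]
brown [295.9332 242.3048] [271.0916 219.9459] [ 0.4326 -0.1266  0.0133] [0.0002 0.0002] 204.5 rect ((0.43217939138412476, -0.125602588057518), (0.026034999638795853, 0.062444351613521576), 69.22683715820312) [ 0.4325 -0.1264  0.0133]
drum [292.2127 155.638 ] [226.422  250.8857] [ 0.6464 -0.1165  0.0721] [0.0081 0.0081] 969.5 rect ((0.6538662314414978, -0.1116710752248764), (0.10204967111349106, 0.0689324140548706), 88.69461822509766) [ 0.6424 -0.1093  0.0721]
pol [259.8364 149.1258] [265.356  254.3996] [ 0.6504 -0.0302  0.0961] [0.0007 0.0007] 136.5 rect ((0.668684184551239, -0.028554918244481087), (0.036860667169094086, 0.03080347180366516), 1.7807527780532837) [ 0.6501 -0.0295  0.0961]
handle [112.6942 225.3609] [453.7981 237.5768] [0.4554 0.3036 0.1089] [0.0008 0.0008] 139.0 rect ((0.4631982743740082, 0.32945531606674194), (0.009986825287342072, 0.10603079199790955), 1.519062876701355) [0.4553 0.3044 0.1089]
purple [186.0872 205.5524] [368.4521 271.0734] [0.519  0.1534 0.0138] [0.0014 0.0014] 246.5 rect ((0.5167593955993652, 0.15301859378814697), (0.030782507732510567, 0.06358885765075684), 43.590980529785156) [0.5186 0.1548 0.0138]
pink [0.4382 0.0576 0.02  ]
pink [ 0.373  -0.0297  0.02  ]
pink [0.3335 0.0782 0.02  ]
chuck [ 0.4504 -0.2884  0.08  ]
stand0 [0.6861 0.0021 0.045 ]
stand1 [ 0.6915 -0.1627  0.045 ]
stand2 [ 0.6085 -0.1614  0.045 ]
stand3 [0.6086 0.0046 0.045 ]
```

View pics/crop1.png

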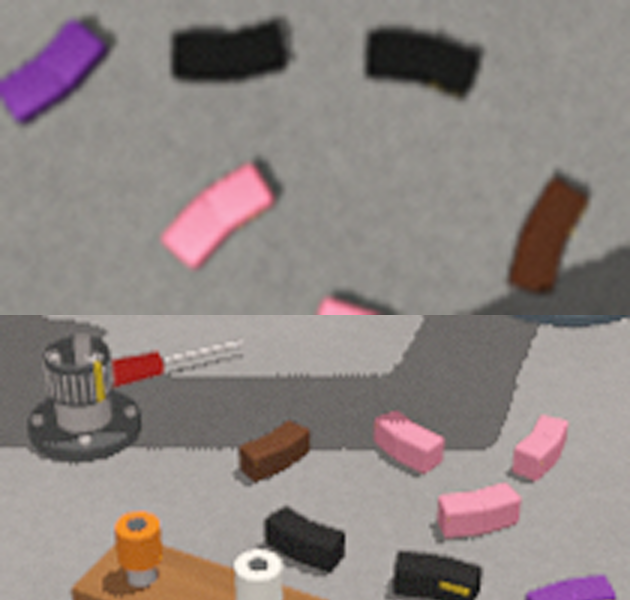

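Three offcuts are present: black at top (226,202) and (268,203), brown at (297,242), all with a yellow mark. The pink and purple bars and the boots and other brown items are not meant. Next I plan the brown offcut pick.

```bash
cat >> h.py <<'E'
def Rdown(yaw):
    a=np.radians(yaw);y=np.array([np.cos(a),np.sin(a),0]);z=np.array([0,0,-1.])
    return np.c_[np.cross(y,z),y,z]
def plan(*wps):
    """chained calls, each to (x,y,z,yaw)"""
    s=telemetry.read_state();p,R=s["position"],s["tcp_rot"]
    for w in wps:
        Rt=Rdown(w[3]);d=R.T@(np.array(w[:3])-p)/.15;r=Ro.from_matrix(R.T@Rt).as_rotvec(degrees=True)/360
        print(w,np.round(np.r_[d,r],3).tolist(), "" if abs(d).max()<=1 and np.linalg.norm(r)<.19 else "TOO FAR")
        p,R=np.array(w[:3]),Rt
def st():
    s=telemetry.read_state();R=s["tcp_rot"]
    print("t %.2f"%s["time_s"],s["position"],"yaw %.2f"%np.degrees(np.arctan2(R[1,1],R[0,1])),"z",R[:,2],"F",s["force"],"open %.3f grip %.1f q"%(s["opening"],s["grasp_force"]),s["joint_positions"])
E
python3 - <<'E'
from h import *
plan((.24,-.47,.2,-92.8),(.335,-.30,.18,-110.8),(.40,-.18,.15,-110.8),(.432,-.1255,.08,-110.8))
t=cv2.imread("pics/top0.png")[:,:,::-1].copy();ct=cam("top")
A=blob(t,(0,150,80),(8,255,255),(115,226),26)
q=np.array([onplane(ct,p[0],.108)[:2] for p in A[1]],np.float32);print(cv2.minAreaRect(q),q.min(0),q.max(0))
E
```

```text
(0.24, -0.47, 0.2, -92.8) [0.72, -0.719, 0.147, -0.0, -0.0, 0.05] 
(0.335, -0.3, 0.18, -110.8) [0.577, -1.163, 0.133, 0.0, 0.0, 0.05] TOO FAR
(0.4, -0.18, 0.15, -110.8) [0.121, -0.902, 0.2, 0.0, 0.0, 0.0] 
(0.432, -0.1255, 0.08, -110.8) [0.07, -0.415, 0.467, 0.0, 0.0, 0.0] 
((0.4562285244464874, 0.30281680822372437), (0.009288251399993896, 0.0986141562461853), 1.5190640687942505) [0.4503 0.2534] [0.461  0.3522]
```

Run:
```python
from h import *
plan((.24,-.47,.2,-92.8),(.315,-.34,.18,-110.8),(.38,-.21,.15,-110.8),(.432,-.1255,.08,-110.8))
```

```text
(0.24, -0.47, 0.2, -92.8) [0.72, -0.719, 0.147, -0.0, -0.0, 0.05] 
(0.315, -0.34, 0.18, -110.8) [0.457, -0.89, 0.133, 0.0, 0.0, 0.05] 
(0.38, -0.21, 0.15, -110.8) [0.097, -0.964, 0.2, 0.0, 0.0, 0.0] 
(0.432, -0.1255, 0.08, -110.8) [0.124, -0.65, 0.467, 0.0, 0.0, 0.0]
```

>>> {"op": "carry_out", "data": {"deltas": [[[0.72,-0.719,0.147,0,0,0.05,-1],[0.72,-0.719,0.147,0,0,0.05,-1],[0.72,-0.719,0.147,0,0,0.05,-1],[0.72,-0.719,0.147,0,0,0.05,-1],[0.72,-0.719,0.147,0,0,0.05,-1],[0.72,-0.719,0.147,0,0,0.05,-1],[0.72,-0.719,0.147,0,0,0.05,-1],[0.72,-0.719,0.147,0,0,0.05,-1],[0.72,-0.719,0.147,0,0,0.05,-1],[0.72,-0.719,0.147,0,0,0.05,-1]]]}}

```text
time_s: 0.98
position: [0.2395, -0.4718, 0.2006]
tcp_rot: [[0.999, -0.05, 0.0], [-0.05, -0.999, -0.001], [0.0, 0.001, -1.0]]
force: [0.7, 0.1, 0.9]
opening: 0.996
grasp_force: 0.0
```

>>> {"op": "carry_out", "data": {"deltas": [[[0.457,-0.89,0.133,0,0,0.05,-1],[0.457,-0.89,0.133,0,0,0.05,-1],[0.457,-0.89,0.133,0,0,0.05,-1],[0.457,-0.89,0.133,0,0,0.05,-1],[0.457,-0.89,0.133,0,0,0.05,-1],[0.457,-0.89,0.133,0,0,0.05,-1],[0.457,-0.89,0.133,0,0,0.05,-1],[0.457,-0.89,0.133,0,0,0.05,-1],[0.457,-0.89,0.133,0,0,0.05,-1],[0.457,-0.89,0.133,0,0,0.05,-1]]]}}

```text
time_s: 1.82
position: [0.3146, -0.3419, 0.1807]
tcp_rot: [[0.934, -0.356, 0.0], [-0.356, -0.934, -0.001], [0.001, 0.001, -1.0]]
force: [0.8, 0.2, -0.2]
opening: 0.999
grasp_force: 0.0
```

>>> {"op": "carry_out", "data": {"deltas": [[[0.097,-0.964,0.2,0,0,0,-1],[0.097,-0.964,0.2,0,0,0,-1],[0.097,-0.964,0.2,0,0,0,-1],[0.097,-0.964,0.2,0,0,0,-1],[0.097,-0.964,0.2,0,0,0,-1],[0.097,-0.964,0.2,0,0,0,-1],[0.097,-0.964,0.2,0,0,0,-1],[0.097,-0.964,0.2,0,0,0,-1],[0.097,-0.964,0.2,0,0,0,-1],[0.097,-0.964,0.2,0,0,0,-1]]]}}

```text
time_s: 2.65
position: [0.3798, -0.2118, 0.1508]
tcp_rot: [[0.934, -0.357, 0.001], [-0.357, -0.934, -0.001], [0.001, 0.0, -1.0]]
force: [-0.5, 0.0, -1.0]
opening: 1.0
grasp_force: 0.0
```

```bash
cat > offc.py <<'E'
from h import *
def find(im,C,guess,col,win=60,h=.026):
    r={'k':((0,0,0),(180,255,55)),'b':((0,90,20),(15,255,140))}[col]
    A=blob(im,*r,proj(C,guess),win,15)
    if A is None: return None
    q=np.array([onplane(C,p[0],h)[:2] for p in A[1]],np.float32);return A[0],cv2.minAreaRect(q)
E
python3 - <<'E'
from offc import *
st();s=telemetry.read_state();w=capture("wrist");t=capture("top")
cv2.imwrite("pics/w1.png",w[:,:,::-1]);cv2.imwrite("pics/t1.png",t[:,:,::-1])
for g,c in [((.432,-.126,.02),'b'),((.53,.054,.02),'k'),((.53,-.053,.02),'k')]:
    print(find(w,cam("wrist",s),g,c))
plan((.432,-.1255,.08,-110.8))
E
```

```text
t 2.65 [ 0.3798 -0.2118  0.1508] yaw -110.89 z [ 0.0006 -0.0007 -1.    ] F [-0.5067  0.0066 -1.0328] open 1.000 grip 0.0 q [-43.9332  22.822  112.8503  -0.0054  44.2742  66.9601]
(array([172.8397, 164.9616]), ((0.43331730365753174, -0.13017809391021729), (0.029720811173319817, 0.06001430004835129), 64.21897888183594))
(array([ 67.7977, 103.6336]), ((0.523697018623352, -0.0650157704949379), (0.06509370356798172, 0.026147428900003433), 78.21443176269531))
(array([ 67.7473, 102.9402]), ((0.5245642066001892, -0.065196692943573), (0.06509370356798172, 0.02791907824575901), 78.21443176269531))
(0.432, -0.1255, 0.08, -110.8) [0.122, -0.659, 0.471, 0.0, -0.0, -0.0]
```

View pics/w1.png

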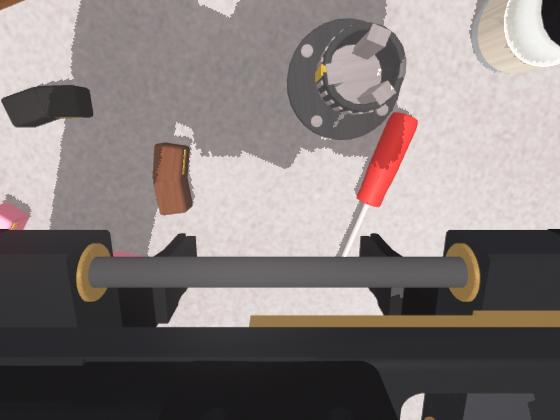

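Wrist view: brown offcut at (172,179), one black at (50,103), the open chuck at (347,78) and the awl at (388,160). All agree with the two-view positions, so I go down on brown.

>>> {"op": "carry_out", "data": {"deltas": [[[0.122,-0.655,0.471,0,0,0,-1],[0.122,-0.655,0.471,0,0,0,-1],[0.122,-0.655,0.471,0,0,0,-1],[0.122,-0.655,0.471,0,0,0,-1],[0.122,-0.655,0.6,0,0,0,-1],[0.122,-0.655,0.7,0,0,0,-1],[0.122,-0.655,0.8,0,0,0,-1],[0.122,-0.655,0.9,0,0,0,-1],[0.122,-0.655,0.97,0,0,0,-1],[0.122,-0.655,0.97,0,0,0,-1]]]}}

```text
time_s: 3.58
position: [0.4311, -0.1254, 0.0037]
tcp_rot: [[0.935, -0.355, -0.002], [-0.355, -0.935, 0.001], [-0.003, -0.0, -1.0]]
force: [0.4, 0.6, -0.0]
opening: 0.999
grasp_force: 0.0
```

>>> {"op": "carry_out", "data": {"deltas": [[[0,0,0,0,0,0,1],[0,0,0,0,0,0,1],[0,0,0,0,0,0,1],[0,0,0,0,0,0,1],[0,0,0,0,0,0,1],[0,0,0,0,0,0,1],[0,0,-0.3,0,0,0,1],[0,0,-0.6,0,0,0,1],[0,0,-0.9,0,0,0,1],[0,0,-0.9,0,0,0,1]]]}}

```text
time_s: 4.42
position: [0.4344, -0.1264, 0.1448]
tcp_rot: [[0.935, -0.354, 0.008], [-0.354, -0.935, -0.005], [0.009, 0.001, -1.0]]
force: [1.0, 0.1, 0.3]
opening: 0.325
grasp_force: 0.0
```

Run:
```python
from h import *
st();t=capture("top");cv2.imwrite("pics/t2.png",t[:,:,::-1])
# tipper: hinge origin
s_=.2048
a=np.radians(1.5);h=np.array([.4562,.3028]);u=np.array([np.cos(a),np.sin(a)]);v=np.array([-u[1],u[0]])
print("hinge",h+.205*u,"tray",h+.126*u)
for x in(-.04,.045,0): print(x,h+(.126+x)*u)
```

```text
t 4.42 [ 0.4344 -0.1264  0.1448] yaw -110.75 z [ 0.0078 -0.0045 -1.    ] F [1.047  0.0911 0.324 ] open 0.325 grip 0.0 q [-30.4285  24.3983 111.1413   0.0056  43.944   80.3155]
hinge [0.6611 0.3082] tray [0.5822 0.3061]
-0.04 [0.5422 0.3051]
0.045 [0.6271 0.3073]
0 [0.5822 0.3061]
```

View pics/t2.png

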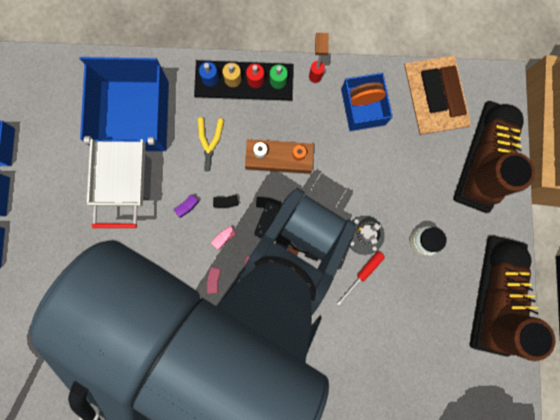

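The arm hides the offcut in this view. The fingers were possibly still closing when I lifted, so I hold once more and look.

>>> {"op": "carry_out", "data": {"deltas": [[[0,0,0,0,0,0,1],[0,0,0,0,0,0,1],[0,0,0,0,0,0,1],[0,0,0,0,0,0,1],[0,0,0,0,0,0,1],[0,0,0,0,0,0,1],[0,0,0,0,0,0,1],[0,0,0,0,0,0,1],[0,0,0,0,0,0,1],[0,0,0,0,0,0,1]]]}}

```text
time_s: 5.3
position: [0.4318, -0.1252, 0.14]
tcp_rot: [[0.935, -0.355, -0.0], [-0.355, -0.935, -0.0], [-0.0, 0.0, -1.0]]
force: [0.6, -0.5, 0.9]
opening: 0.003
grasp_force: 0.0
```

Run:
```python
from offc import *
st();w=capture("wrist");t=capture("scene");cv2.imwrite("pics/c2.png",np.hstack([cv2.resize(t,(400,300)),cv2.resize(w,(400,300))])[:,:,::-1])
```

```text
t 5.30 [ 0.4318 -0.1252  0.14  ] yaw -110.77 z [-0. -0. -1.] F [ 0.5838 -0.4647  0.9327] open 0.003 grip 0.0 q [-30.454   24.9058 111.4009  -0.0013  43.6945  80.3168]
```

View pics/c2.png

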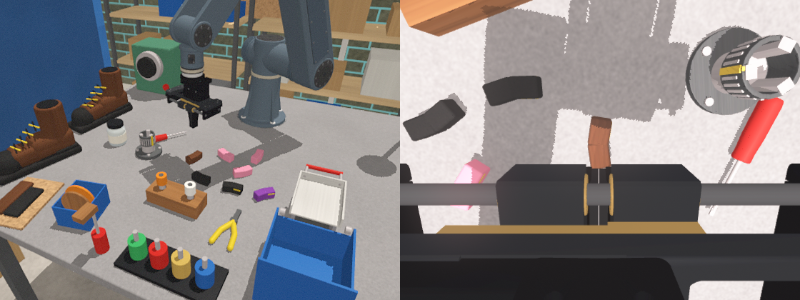

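The gripper lifted before it had closed, and the brown offcut still lies in place directly below. I repeat with a full closing call.

>>> {"op": "carry_out", "data": {"deltas": [[[0,0,0,0,0,0,-0.7],[0,0,0,0,0,0,-0.7],[0,0,0,0,0,0,-0.7],[0,0,0.1,0,0,0,-0.7],[0,0,0.2,0,0,0,-0.7],[0,0,0.4,0,0,0,-0.7],[0,0,0.6,0,0,0,-0.7],[0,0,0.8,0,0,0,-0.7],[0,0,0.9,0,0,0,-0.7],[0,0,0.9,0,0,0,-0.7]]]}}

```text
time_s: 6.23
position: [0.4303, -0.1243, 0.0023]
tcp_rot: [[0.935, -0.355, -0.005], [-0.355, -0.935, 0.003], [-0.006, -0.001, -1.0]]
force: [0.2, -0.1, 0.1]
opening: 0.681
grasp_force: 0.0
```

>>> {"op": "carry_out", "data": {"deltas": [[[0,0,0,0,0,0,1],[0,0,0,0,0,0,1],[0,0,0,0,0,0,1],[0,0,0,0,0,0,1],[0,0,0,0,0,0,1],[0,0,0,0,0,0,1],[0,0,0,0,0,0,1],[0,0,0,0,0,0,1],[0,0,0,0,0,0,1],[0,0,0,0,0,0,1]]]}}

```text
time_s: 7.07
position: [0.4321, -0.1253, 0.0055]
tcp_rot: [[0.935, -0.355, 0.001], [-0.355, -0.935, -0.0], [0.001, 0.0, -1.0]]
force: [0.4, -0.4, 6.2]
opening: 0.306
grasp_force: 29.6
```

>>> {"op": "carry_out", "data": {"deltas": [[[0,0,-0.1,0,0,0,1],[0,0,-0.2,0,0,0,1],[0,0,-0.3,0,0,0,1],[0,0,-0.5,0,0,0,1],[0,0,-0.7,0,0,0,1],[0,0,-0.9,0,0,0,1],[0,0,-1,0,0,0,1],[0,0,-1,0,0,0,1],[0,0,-1,0,0,0,1],[0,0,-1,0,0,0,1]]]}}

```text
time_s: 7.9
position: [0.431, -0.1247, 0.1542]
tcp_rot: [[0.935, -0.355, -0.002], [-0.355, -0.935, 0.001], [-0.002, -0.0, -1.0]]
force: [0.4, -1.0, -1.0]
opening: 0.31
grasp_force: 29.6
```

Run:
```python
from h import *
st()
# brown -> tray x'=-0.04, lengths along y' : tool y along x' => yaw 1.5 or 181.5(-178.5)
plan((.47,.0,.2,-145),(.50,.12,.2,-178.5),(.53,.24,.2,-178.5),(.5422,.3051,.112,-178.5))
```

```text
t 7.90 [ 0.431  -0.1247  0.1542] yaw -110.77 z [-0.0018  0.0011 -1.    ] F [ 0.4414 -1.0434 -0.9531] open 0.310 grip 29.6 q [-30.4569  23.3553 110.6872   0.0012  46.075   80.314 ]
(0.47, 0.0, 0.2, -145) [-0.052, -0.869, -0.305, 0.0, 0.0, 0.095] 
(0.5, 0.12, 0.2, -178.5) [-0.541, -0.623, 0.0, 0.0, 0.0, 0.093] 
(0.53, 0.24, 0.2, -178.5) [-0.794, -0.221, 0.0, 0.0, 0.0, 0.0] 
(0.5422, 0.3051, 0.112, -178.5) [-0.432, -0.093, 0.587, 0.0, 0.0, 0.0]
```

Run:
```python
from h import *
plan((.47,.0,.2,-55),(.50,.12,.2,1.5),(.53,.24,.2,1.5),(.5422,.3051,.113,1.5))
```

```text
(0.47, 0.0, 0.2, -55) [-0.052, -0.869, -0.305, -0.0, 0.0, -0.155] 
(0.5, 0.12, 0.2, 1.5) [0.623, -0.541, 0.0, 0.0, 0.0, -0.157] 
(0.53, 0.24, 0.2, 1.5) [0.794, 0.221, 0.0, 0.0, 0.0, 0.0] 
(0.5422, 0.3051, 0.113, 1.5) [0.432, 0.093, 0.58, 0.0, 0.0, 0.0]
```

>>> {"op": "carry_out", "data": {"deltas": [[[-0.052,-0.869,-0.305,0,0,-0.155,1],[-0.052,-0.869,-0.305,0,0,-0.155,1],[-0.052,-0.869,-0.305,0,0,-0.155,1],[-0.052,-0.869,-0.305,0,0,-0.155,1],[-0.052,-0.869,-0.305,0,0,-0.155,1],[-0.052,-0.869,-0.305,0,0,-0.155,1],[-0.052,-0.869,-0.305,0,0,-0.155,1],[-0.052,-0.869,-0.305,0,0,-0.155,1],[-0.052,-0.869,-0.305,0,0,-0.155,1],[-0.052,-0.869,-0.305,0,0,-0.155,1]]]}}

```text
time_s: 8.73
position: [0.4698, -0.0003, 0.1993]
tcp_rot: [[0.82, 0.572, -0.003], [0.572, -0.82, 0.001], [-0.002, -0.003, -1.0]]
force: [-0.0, -0.2, 0.5]
opening: 0.308
grasp_force: 29.6
```

>>> {"op": "carry_out", "data": {"deltas": [[[0.623,-0.541,0,0,0,-0.157,1],[0.623,-0.541,0,0,0,-0.157,1],[0.623,-0.541,0,0,0,-0.157,1],[0.623,-0.541,0,0,0,-0.157,1],[0.623,-0.541,0,0,0,-0.157,1],[0.623,-0.541,0,0,0,-0.157,1],[0.623,-0.541,0,0,0,-0.157,1],[0.623,-0.541,0,0,0,-0.157,1],[0.623,-0.541,0,0,0,-0.157,1],[0.623,-0.541,0,0,0,-0.157,1]]]}}

```text
time_s: 9.57
position: [0.5004, 0.1195, 0.2001]
tcp_rot: [[-0.022, 1.0, -0.001], [1.0, 0.022, -0.0], [0.0, -0.001, -1.0]]
force: [0.7, -0.2, -0.5]
opening: 0.304
grasp_force: 29.6
```

>>> {"op": "carry_out", "data": {"deltas": [[[0.794,0.221,0,0,0,0,1],[0.794,0.221,0,0,0,0,1],[0.794,0.221,0,0,0,0,1],[0.794,0.221,0,0,0,0,1],[0.794,0.221,0,0,0,0,1],[0.794,0.221,0,0,0,0,1],[0.794,0.221,0,0,0,0,1],[0.794,0.221,0,0,0,0,1],[0.794,0.221,0,0,0,0,1],[0.794,0.221,0,0,0,0,1]]]}}

```text
time_s: 10.4
position: [0.5306, 0.2385, 0.2009]
tcp_rot: [[-0.025, 1.0, -0.0], [1.0, 0.025, -0.0], [-0.0, -0.0, -1.0]]
force: [-0.5, -0.3, -0.0]
opening: 0.306
grasp_force: 29.6
```

Run:
```python
from h import *
st();w=capture("wrist");cv2.imwrite("pics/w3.png",w[:,:,::-1])
```

```text
t 10.40 [0.5306 0.2385 0.2009] yaw 1.44 z [-0.0001 -0.0001 -1.    ] F [-0.4553 -0.2868 -0.0398] open 0.306 grip 29.6 q [13.2086 28.3704 89.7368 -0.0056 61.8996 11.7691]
```

View pics/w3.png

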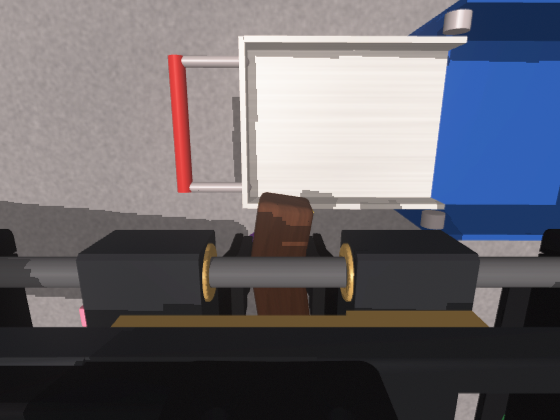

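Brown is held at (285,240). The tray floor spans (250,52) to (438,200), and the handle runs from (178,56) to (184,190). I compute the tray pose from these.

Run:
```python
from h import *
s=telemetry.read_state();C=cam("wrist",s);im=cv2.imread("pics/w3.png")[:,:,::-1].copy()
A=blob(im,(0,150,80),(8,255,255),(181,123),90)
q=np.array([onplane(C,p[0],.109)[:2] for p in A[1]],np.float32);print(A[0],cv2.minAreaRect(q))
t=cv2.imread("pics/t2.png")[:,:,::-1].copy();B=blob(t,(0,150,80),(8,255,255),(115,226),26)
print("tri handle",tri((C,A[0]),(cam("top"),B[0])))
for p in[(250,52),(441,58),(435,198),(255,200)]:print("floor",onplane(C,p,.1))
for p in[(244,41),(462,41),(244,205),(440,205)]:print("rim",onplane(C,p,.124))
plan((.548,.3051,.113,1.5))
```

```text
[180.0448 122.1857] ((0.4551917314529419, 0.30109477043151855), (0.011783537454903126, 0.10065492242574692), 1.2875583171844482)
tri handle (array([0.4549, 0.3042, 0.1072]), [np.float64(0.000570804602831489), np.float64(0.0005708046028315078)])
floor [0.5068 0.3565 0.1   ]
floor [0.6495 0.3561 0.1   ]
floor [0.6606 0.2491 0.1   ]
floor [0.5115 0.2436 0.1   ]
rim [0.5048 0.3585 0.124 ]
rim [0.651  0.3623 0.124 ]
rim [0.5048 0.2451 0.124 ]
rim [0.6531 0.2489 0.124 ]
(0.548, 0.3051, 0.113, 1.5) [0.439, 0.127, 0.586, 0.0, 0.0, -0.0]
```

>>> {"op": "carry_out", "data": {"deltas": [[[0.439,0.127,0,0,0,0,1],[0.439,0.127,0,0,0,0,1],[0.439,0.127,0.1,0,0,0,1],[0.439,0.127,0.2,0,0,0,1],[0.439,0.127,0.3,0,0,0,1],[0.439,0.127,0.4,0,0,0,1],[0.439,0.127,0.5,0,0,0,1],[0.439,0.127,0.58,0,0,0,1],[0.439,0.127,0.58,0,0,0,1],[0.439,0.127,0.58,0,0,0,1]]]}}

```text
time_s: 11.28
position: [0.5476, 0.3055, 0.1133]
tcp_rot: [[-0.027, 1.0, -0.001], [1.0, 0.027, -0.0], [-0.0, -0.001, -1.0]]
force: [0.7, -0.8, -0.1]
opening: 0.31
grasp_force: 29.6
```

>>> {"op": "carry_out", "data": {"deltas": [[[0,0,0,0,0,0,0],[0,0,0,0,0,0,0],[0,0,0,0,0,0,0],[0,0,0,0,0,0,0],[0,0,0,0,0,0,0],[0,0,-0.1,0,0,0,0],[0,0,-0.2,0,0,0,0],[0,0,-0.4,0,0,0,0],[0,0,-0.6,0,0,0,0],[0,0,-0.6,0,0,0,0]]]}}

```text
time_s: 12.12
position: [0.5517, 0.3074, 0.2105]
tcp_rot: [[-0.027, 1.0, 0.012], [1.0, 0.027, 0.004], [0.004, 0.012, -1.0]]
force: [0.9, -0.0, 0.8]
opening: 0.5
grasp_force: 0.0
```

Run:
```python
from offc import *
st();t=capture("top")
cv2.imwrite("pics/t4.png",t[:,:,::-1])
for g,c in [((.53,.054,.02),'k'),((.53,-.053,.02),'k')]:
    A=find(t,cam("top"),g,c,26);print(A)
A=find(t,cam("top"),(.548,.305,.11),'b',26,.126);print("brown",A)
plan((.56,.18,.2,7.8),(.53,.054,.14,7.8),(.53,.054,.005,7.8))
```

```text
t 12.12 [0.5517 0.3074 0.2105] yaw 1.56 z [ 0.0121  0.0043 -0.9999] F [ 0.9405 -0.0406  0.7593] open 0.500 grip 0.0 q [19.0011 31.1915 82.3925  0.0094 65.681  17.4367]
(array([225.2405, 201.7686]), ((0.5290353894233704, 0.054676078259944916), (0.03122350387275219, 0.06366539746522903), 7.453589916229248))
(array([268.3743, 202.8534]), ((0.5297689437866211, -0.05336527153849602), (0.060684505850076675, 0.028265075758099556), 78.95958709716797))
brown (array([115.5752, 184.0863]), ((0.549304723739624, 0.30142122507095337), (0.023377805948257446, 0.06224370002746582), 1.720306634902954))
(0.56, 0.18, 0.2, 7.8) [-0.847, 0.04, 0.051, 0.001, -0.0, -0.017] 
(0.53, 0.054, 0.14, 7.8) [-0.805, -0.312, 0.4, 0.0, 0.0, 0.0] 
(0.53, 0.054, 0.005, 7.8) [0.0, 0.0, 0.9, 0.0, 0.0, 0.0]
```

Brown is in the tray and the blacks haven't moved. Next is the first black at (0.530, 0.054).

>>> {"op": "carry_out", "data": {"deltas": [[[-0.834,0.067,0.02,0,0,-0.017,-0.7],[-0.834,0.067,0.02,0,0,-0.017,-0.7],[-0.834,0.067,0.02,0,0,-0.017,-0.7],[-0.834,0.067,0.02,0,0,-0.017,-0.7],[-0.834,0.067,0.02,0,0,-0.017,-0.7],[-0.834,0.067,0.02,0,0,-0.017,-0.7],[-0.834,0.067,0.02,0,0,-0.017,-0.7],[-0.834,0.067,0.02,0,0,-0.017,-0.7],[-0.834,0.067,0.02,0,0,-0.017,-0.7],[-0.834,0.067,0.02,0,0,-0.017,-0.7]]]}}

```text
time_s: 13.0
position: [0.5611, 0.1822, 0.2008]
tcp_rot: [[-0.135, 0.991, 0.0], [0.991, 0.135, 0.0], [0.0, 0.0, -1.0]]
force: [-0.1, 0.1, -0.3]
opening: 0.849
grasp_force: 0.0
```

>>> {"op": "carry_out", "data": {"deltas": [[[-0.805,-0.312,0.4,0,0,0,-0.7],[-0.805,-0.312,0.4,0,0,0,-0.7],[-0.805,-0.312,0.4,0,0,0,-0.7],[-0.805,-0.312,0.4,0,0,0,-0.7],[-0.805,-0.312,0.4,0,0,0,-0.7],[-0.805,-0.312,0.4,0,0,0,-0.7],[-0.805,-0.312,0.4,0,0,0,-0.7],[-0.805,-0.312,0.4,0,0,0,-0.7],[-0.805,-0.312,0.4,0,0,0,-0.7],[-0.805,-0.312,0.4,0,0,0,-0.7]]]}}

```text
time_s: 13.83
position: [0.5316, 0.0562, 0.1414]
tcp_rot: [[-0.135, 0.991, 0.001], [0.991, 0.135, -0.0], [-0.0, 0.001, -1.0]]
force: [-0.3, 0.3, 0.4]
opening: 0.847
grasp_force: 0.0
```

Run:
```python
from offc import *
st();plan((.53,.0545,.005,7.8))
```

```text
t 13.83 [0.5316 0.0562 0.1414] yaw 7.77 z [ 0.0014 -0.     -1.    ] F [-0.2546  0.2839  0.416 ] open 0.847 grip 0.0 q [ -5.9494  29.8723  99.6403   0.0076  50.4051 -13.7251]
(0.53, 0.0545, 0.005, 7.8) [-0.01, -0.013, 0.909, 0.0, 0.0, -0.0]
```

>>> {"op": "carry_out", "data": {"deltas": [[[-0.01,-0.013,0.2,0,0,0,-0.7],[-0.01,-0.013,0.4,0,0,0,-0.7],[-0.01,-0.013,0.6,0,0,0,-0.7],[-0.01,-0.013,0.75,0,0,0,-0.7],[-0.01,-0.013,0.85,0,0,0,-0.7],[-0.01,-0.013,0.9,0,0,0,-0.7],[-0.01,-0.013,0.91,0,0,0,-0.7],[-0.01,-0.013,0.91,0,0,0,1],[-0.01,-0.013,0.91,0,0,0,1],[-0.01,-0.013,0.91,0,0,0,1]]]}}

```text
time_s: 14.67
position: [0.5303, 0.0535, 0.0055]
tcp_rot: [[-0.134, 0.991, 0.002], [0.991, 0.134, -0.0], [-0.001, 0.002, -1.0]]
force: [-0.0, 0.2, -0.2]
opening: 0.708
grasp_force: 0.0
```

>>> {"op": "carry_out", "data": {"deltas": [[[0,0,0,0,0,0,1],[0,0,0,0,0,0,1],[0,0,0,0,0,0,1],[0,0,0,0,0,0,1],[0,0,0,0,0,0,1],[0,0,0,0,0,0,1],[0,0,0,0,0,0,1],[0,0,0,0,0,0,1],[0,0,0,0,0,0,1],[0,0,0,0,0,0,1]]]}}

```text
time_s: 15.5
position: [0.5294, 0.0534, 0.0045]
tcp_rot: [[-0.133, 0.991, 0.0], [0.991, 0.133, -0.0], [-0.0, 0.0, -1.0]]
force: [-1.1, -0.7, 4.4]
opening: 0.306
grasp_force: 29.7
```

>>> {"op": "carry_out", "data": {"deltas": [[[0,0,-0.1,0,0,0,1],[0,0,-0.2,0,0,0,1],[0,0,-0.3,0,0,0,1],[0,0,-0.5,0,0,0,1],[0,0,-0.7,0,0,0,1],[0,0,-0.9,0,0,0,1],[0,0,-1,0,0,0,1],[0,0,-1,0,0,0,1],[0,0,-1,0,0,0,1],[0,0,-1,0,0,0,1]]]}}

```text
time_s: 16.33
position: [0.5282, 0.0535, 0.1531]
tcp_rot: [[-0.133, 0.991, -0.003], [0.991, 0.133, 0.0], [0.001, -0.002, -1.0]]
force: [0.2, 0.9, -0.0]
opening: 0.305
grasp_force: 29.6
```

Run:
```python
from offc import *
st();plan((.57,.18,.2,1.5),(.617,.3065,.17,1.5),(.617,.3065,.113,1.5))
```

```text
t 16.33 [0.5282 0.0535 0.1531] yaw 7.67 z [-0.0025  0.0003 -1.    ] F [ 0.2118  0.9454 -0.0274] open 0.305 grip 29.6 q [ -6.2814  28.6758  99.4257  -0.0004  52.0437 -13.9476]
(0.57, 0.18, 0.2, 1.5) [0.799, 0.388, -0.313, -0.0, -0.0, 0.017] 
(0.617, 0.3065, 0.17, 1.5) [0.835, 0.335, 0.2, 0.0, 0.0, 0.0] 
(0.617, 0.3065, 0.113, 1.5) [0.0, 0.0, 0.38, 0.0, 0.0, 0.0]
```

>>> {"op": "carry_out", "data": {"deltas": [[[0.799,0.388,-0.313,0,0,0.017,1],[0.799,0.388,-0.313,0,0,0.017,1],[0.799,0.388,-0.313,0,0,0.017,1],[0.799,0.388,-0.313,0,0,0.017,1],[0.799,0.388,-0.313,0,0,0.017,1],[0.799,0.388,-0.313,0,0,0.017,1],[0.799,0.388,-0.313,0,0,0.017,1],[0.799,0.388,-0.313,0,0,0.017,1],[0.799,0.388,-0.313,0,0,0.017,1],[0.799,0.388,-0.313,0,0,0.017,1]]]}}

```text
time_s: 17.17
position: [0.5706, 0.1788, 0.2006]
tcp_rot: [[-0.025, 1.0, -0.001], [1.0, 0.025, -0.0], [-0.0, -0.002, -1.0]]
force: [0.3, 1.1, -0.4]
opening: 0.307
grasp_force: 29.6
```

>>> {"op": "carry_out", "data": {"deltas": [[[0.835,0.335,0.2,0,0,0,1],[0.835,0.335,0.2,0,0,0,1],[0.835,0.335,0.2,0,0,0,1],[0.835,0.335,0.2,0,0,0,1],[0.835,0.335,0.2,0,0,0,1],[0.835,0.335,0.2,0,0,0,1],[0.835,0.335,0.2,0,0,0,1],[0.835,0.335,0.2,0,0,0,1],[0.835,0.335,0.4,0,0,0,1],[0.835,0.335,0.58,0,0,0,1]]]}}

```text
time_s: 18.0
position: [0.6198, 0.3055, 0.1166]
tcp_rot: [[-0.025, 1.0, 0.006], [1.0, 0.025, 0.002], [0.001, 0.006, -1.0]]
force: [-1.1, -0.8, -1.4]
opening: 0.309
grasp_force: 29.6
```

>>> {"op": "carry_out", "data": {"deltas": [[[0,0,0,0,0,0,1],[0,0,0,0,0,0,0],[0,0,0,0,0,0,0],[0,0,0,0,0,0,0],[0,0,0,0,0,0,0],[0,0,-0.1,0,0,0,0],[0,0,-0.3,0,0,0,0],[0,0,-0.6,0,0,0,0],[0,0,-0.6,0,0,0,0],[0,0,-0.6,0,0,0,0]]]}}

```text
time_s: 18.83
position: [0.6208, 0.3076, 0.2099]
tcp_rot: [[-0.027, 1.0, 0.01], [1.0, 0.027, 0.003], [0.003, 0.011, -1.0]]
force: [-0.6, -0.4, -0.4]
opening: 0.499
grasp_force: 0.0
```

Run:
```python
from offc import *
st();t=capture("top")
cv2.imwrite("pics/t5.png",t[:,:,::-1])
print(find(t,cam("top"),(.53,-.053,.02),'k',26))
print("brown",find(t,cam("top"),(.548,.305,.11),'b',26,.126))
print("blk",find(t,cam("top"),(.617,.305,.11),'k',26,.126))
plan((.58,.18,.2,-4),(.56,.06,.19,-9.8),(.53,-.053,.14,-9.8))
```

```text
t 18.83 [0.6208 0.3076 0.2099] yaw 1.56 z [ 0.0105  0.0033 -0.9999] F [-0.6079 -0.3652 -0.4351] open 0.499 grip 0.0 q [17.1388 36.0828 72.677   0.0024 70.6127 15.5774]
(array([268.3176, 202.8392]), ((0.5298678278923035, -0.05342286825180054), (0.060627587139606476, 0.027896851301193237), 79.60508728027344))
brown (array([113.8827, 183.9233]), ((0.5497878193855286, 0.3019980490207672), (0.06492339074611664, 0.027171073481440544), 86.40104675292969))
blk (array([103.5431, 153.6773]), ((0.6211596727371216, 0.315510630607605), (0.11538499593734741, 0.08923294395208359), 4.320695877075195))
(0.58, 0.18, 0.2, -4) [-0.839, -0.283, 0.045, 0.001, -0.0, 0.015] 
(0.56, 0.06, 0.19, -9.8) [-0.807, -0.077, 0.067, 0.0, 0.0, 0.016] 
(0.53, -0.053, 0.14, -9.8) [-0.776, -0.069, 0.333, 0.0, 0.0, 0.0]
```

>>> {"op": "carry_out", "data": {"deltas": [[[-0.839,-0.26,0,0,0,0.015,-0.7],[-0.839,-0.26,0,0,0,0.015,-0.7],[-0.839,-0.26,0,0,0,0.015,-0.7],[-0.839,-0.26,0,0,0,0.015,-0.7],[-0.839,-0.26,0,0,0,0.015,-0.7],[-0.839,-0.26,0,0,0,0.015,-0.7],[-0.839,-0.26,0,0,0,0.015,-0.7],[-0.839,-0.26,0,0,0,0.015,-0.7],[-0.839,-0.26,0,0,0,0.015,-0.7],[-0.839,-0.26,0,0,0,0.015,-0.7]]]}}

```text
time_s: 19.72
position: [0.5824, 0.1808, 0.204]
tcp_rot: [[0.066, 0.998, 0.0], [0.998, -0.066, 0.0], [0.0, 0.0, -1.0]]
force: [0.2, -0.1, 0.3]
opening: 0.853
grasp_force: 0.0
```

>>> {"op": "carry_out", "data": {"deltas": [[[-0.807,-0.077,0.067,0,0,0.016,-0.7],[-0.807,-0.077,0.067,0,0,0.016,-0.7],[-0.807,-0.077,0.067,0,0,0.016,-0.7],[-0.807,-0.077,0.067,0,0,0.016,-0.7],[-0.807,-0.077,0.067,0,0,0.016,-0.7],[-0.807,-0.077,0.067,0,0,0.016,-0.7],[-0.807,-0.077,0.067,0,0,0.016,-0.7],[-0.807,-0.077,0.067,0,0,0.016,-0.7],[-0.807,-0.077,0.067,0,0,0.016,-0.7],[-0.807,-0.077,0.067,0,0,0.016,-0.7]]]}}

```text
time_s: 20.55
position: [0.5627, 0.0607, 0.1942]
tcp_rot: [[0.165, 0.986, 0.0], [0.986, -0.165, 0.0], [0.0, 0.0, -1.0]]
force: [0.6, 0.4, 1.5]
opening: 0.849
grasp_force: 0.0
```

>>> {"op": "carry_out", "data": {"deltas": [[[-0.776,-0.1,0.333,0,0,0,-0.7],[-0.776,-0.1,0.333,0,0,0,-0.7],[-0.776,-0.1,0.333,0,0,0,-0.7],[-0.776,-0.1,0.333,0,0,0,-0.7],[-0.776,-0.1,0.333,0,0,0,-0.7],[-0.776,-0.1,0.333,0,0,0,-0.7],[-0.776,-0.1,0.333,0,0,0,-0.7],[-0.776,-0.1,0.333,0,0,0,-0.7],[-0.776,-0.1,0.333,0,0,0,-0.7],[-0.776,-0.1,0.333,0,0,0,-0.7]]]}}

```text
time_s: 21.38
position: [0.5289, -0.0516, 0.1447]
tcp_rot: [[0.165, 0.986, 0.001], [0.986, -0.165, -0.0], [-0.0, 0.001, -1.0]]
force: [-0.4, 0.4, 0.7]
opening: 0.851
grasp_force: 0.0
```

Run:
```python
from offc import *
st();s=telemetry.read_state();w=capture("wrist");t=capture("scene");C=cam("wrist",s)
cv2.imwrite("pics/c6.png",np.hstack([cv2.resize(t[130:400,160:520],(400,300)),cv2.resize(w,(400,300))])[:,:,::-1])
print(find(t,cam("scene"),(.53,-.053,.02),'k',26))
for r,g in [(((5,150,100),(22,255,255)),(.65,-.12,.09)),(((0,0,170),(180,40,255)),(.65,-.03,.09))]:
    B=blob(w,*r,proj(C,g),45);print(proj(C,g),B and (B[0],onplane(C,B[0],.09)))
plan((.525,-.053,.005,-9.8))
```

```text
t 21.38 [ 0.5289 -0.0516  0.1447] yaw -9.51 z [ 0.001  -0.0002 -1.    ] F [-0.3573  0.406   0.6893] open 0.851 grip 0.0 q [-17.6349  29.3836  99.9192   0.0073  50.6397  -8.1312]
(array([281.2629, 249.572 ]), ((0.5448161363601685, -0.047180112451314926), (0.07259063422679901, 0.04566911980509758), 80.94064331054688))
[456.527  284.5015] None
[452.2671 162.909 ] (array([463.8408, 160.5048]), array([ 0.6576, -0.0297,  0.09  ]))
(0.525, -0.053, 0.005, -9.8) [-0.011, -0.024, 0.93, 0.0, 0.0, 0.001]
```

View pics/c6.png

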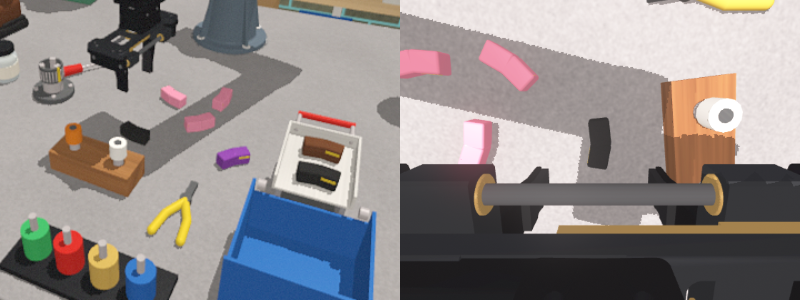

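Brown and black lie in the tray (crop (322,150) and (318,178)). The other black is below the gripper, and the polisher is at x≈0.657, far enough from the gripper body.

>>> {"op": "carry_out", "data": {"deltas": [[[-0.01,-0.02,0.2,0,0,0,-0.7],[-0.01,-0.02,0.4,0,0,0,-0.7],[-0.01,-0.02,0.6,0,0,0,-0.7],[-0.01,-0.02,0.75,0,0,0,-0.7],[-0.01,-0.02,0.85,0,0,0,-0.7],[-0.01,-0.02,0.92,0,0,0,-0.7],[-0.01,-0.02,0.93,0,0,0,-0.7],[-0.01,-0.02,0.93,0,0,0,1],[-0.01,-0.02,0.93,0,0,0,1],[-0.01,-0.02,0.93,0,0,0,1]]]}}

```text
time_s: 22.32
position: [0.5261, -0.0538, 0.0059]
tcp_rot: [[0.167, 0.986, 0.002], [0.986, -0.167, -0.001], [-0.0, 0.002, -1.0]]
force: [-0.5, 0.4, -0.0]
opening: 0.698
grasp_force: 0.0
```

>>> {"op": "carry_out", "data": {"deltas": [[[0,0,0,0,0,0,1],[0,0,0,0,0,0,1],[0,0,0,0,0,0,1],[0,0,0,0,0,0,1],[0,0,0,0,0,0,1],[0,0,0,0,0,0,1],[0,0,0,0,0,0,1],[0,0,0,0,0,0,1],[0,0,0,0,0,0,1],[0,0,0,0,0,0,1]]]}}

```text
time_s: 23.15
position: [0.5258, -0.0538, 0.0051]
tcp_rot: [[0.167, 0.986, 0.001], [0.986, -0.167, -0.0], [-0.0, 0.001, -1.0]]
force: [0.9, 0.0, 4.3]
opening: 0.312
grasp_force: 29.0
```

>>> {"op": "carry_out", "data": {"deltas": [[[0,0,-0.1,0,0,0,1],[0,0,-0.2,0,0,0,1],[0,0,-0.3,0,0,0,1],[0,0,-0.5,0,0,0,1],[0,0,-0.7,0,0,0,1],[0,0,-0.9,0,0,0,1],[0,0,-1,0,0,0,1],[0,0,-1,0,0,0,1],[0,0,-1,0,0,0,1],[0,0,-1,0,0,0,1]]]}}

```text
time_s: 23.98
position: [0.5237, -0.0531, 0.1534]
tcp_rot: [[0.167, 0.986, -0.003], [0.986, -0.167, 0.001], [0.0, -0.004, -1.0]]
force: [0.0, -0.5, -1.2]
opening: 0.308
grasp_force: 29.0
```

Run:
```python
from offc import *
st();plan((.55,.06,.2,-4),(.57,.18,.2,1.5),(.583,.303,.2,1.5),(.583,.303,.142,1.5))
s=cv2.cvtColor(capture("scene"),cv2.COLOR_RGB2BGR);cv2.imwrite("pics/s6.png",s)
```

```text
t 23.98 [ 0.5237 -0.0531  0.1534] yaw -9.61 z [-0.0034  0.001  -1.    ] F [ 0.0224 -0.4869 -1.2378] open 0.308 grip 29.0 q [-17.9606  28.3806 100.0085  -0.0055  51.8133  -8.35  ]
(0.55, 0.06, 0.2, -4) [0.773, 0.046, -0.311, -0.001, -0.0, -0.016] 
(0.57, 0.18, 0.2, 1.5) [0.807, 0.077, 0.0, 0.0, 0.0, -0.015] 
(0.583, 0.303, 0.2, 1.5) [0.817, 0.108, 0.0, 0.0, 0.0, 0.0] 
(0.583, 0.303, 0.142, 1.5) [0.0, 0.0, 0.387, 0.0, 0.0, 0.0]
```

>>> {"op": "carry_out", "data": {"deltas": [[[0.773,0.046,-0.311,0,0,-0.016,1],[0.773,0.046,-0.311,0,0,-0.016,1],[0.773,0.046,-0.311,0,0,-0.016,1],[0.773,0.046,-0.311,0,0,-0.016,1],[0.773,0.046,-0.311,0,0,-0.016,1],[0.773,0.046,-0.311,0,0,-0.016,1],[0.773,0.046,-0.311,0,0,-0.016,1],[0.773,0.046,-0.311,0,0,-0.016,1],[0.773,0.046,-0.311,0,0,-0.016,1],[0.773,0.046,-0.311,0,0,-0.016,1]]]}}

```text
time_s: 24.87
position: [0.551, 0.0586, 0.2009]
tcp_rot: [[0.069, 0.998, -0.001], [0.998, -0.069, 0.0], [-0.0, -0.001, -1.0]]
force: [-0.1, 0.6, -0.1]
opening: 0.31
grasp_force: 29.0
```

>>> {"op": "carry_out", "data": {"deltas": [[[0.807,0.077,0,0,0,-0.015,1],[0.807,0.077,0,0,0,-0.015,1],[0.807,0.077,0,0,0,-0.015,1],[0.807,0.077,0,0,0,-0.015,1],[0.807,0.077,0,0,0,-0.015,1],[0.807,0.077,0,0,0,-0.015,1],[0.807,0.077,0,0,0,-0.015,1],[0.807,0.077,0,0,0,-0.015,1],[0.807,0.077,0,0,0,-0.015,1],[0.807,0.077,0,0,0,-0.015,1]]]}}

```text
time_s: 25.7
position: [0.571, 0.1786, 0.2015]
tcp_rot: [[-0.025, 1.0, -0.0], [1.0, 0.025, -0.0], [-0.0, -0.0, -1.0]]
force: [-0.1, -0.5, -1.1]
opening: 0.305
grasp_force: 29.0
```

>>> {"op": "carry_out", "data": {"deltas": [[[0.817,0.108,0,0,0,0,1],[0.817,0.108,0,0,0,0,1],[0.817,0.108,0,0,0,0,1],[0.817,0.108,0,0,0,0,1],[0.817,0.108,0,0,0,0,1],[0.817,0.108,0,0,0,0,1],[0.817,0.108,0.1,0,0,0,1],[0.817,0.108,0.2,0,0,0,1],[0.817,0.108,0.42,0,0,0,1],[0.817,0.108,0.42,0,0,0,1]]]}}

```text
time_s: 26.53
position: [0.58, 0.2991, 0.133]
tcp_rot: [[-0.025, 1.0, -0.011], [1.0, 0.025, -0.004], [-0.004, -0.011, -1.0]]
force: [-1.8, -1.4, -1.1]
opening: 0.312
grasp_force: 29.0
```

Run:
```python
from offc import *
st();t=capture("scene");w=capture("wrist")
cv2.imwrite("pics/c7.png",np.hstack([cv2.resize(t[170:400,330:520],(400,480)),cv2.resize(w,(400,480))])[:,:,::-1])
```

```text
t 26.53 [0.58   0.2991 0.133 ] yaw 1.41 z [-0.0113 -0.0041 -0.9999] F [-1.7853 -1.4049 -1.0557] open 0.312 grip 29.0 q [17.5011 38.4912 81.773  -0.0341 60.4265 16.1086]
```

View pics/c7.png

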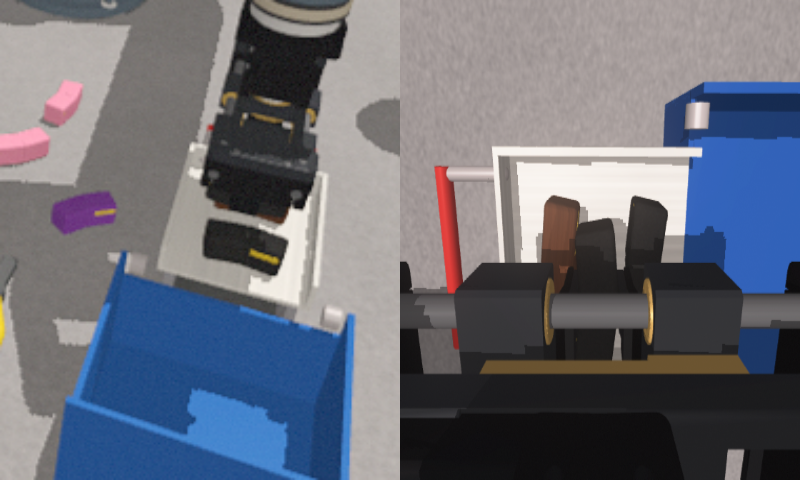

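The held black sits between brown and the first black. I release it and rise.

>>> {"op": "carry_out", "data": {"deltas": [[[0,0,0,0,0,0,0],[0,0,0,0,0,0,0],[0,0,0,0,0,0,0],[0,0,0,0,0,0,0],[0,0,0,0,0,0,0],[0,0,-0.1,0,0,0,0],[0,0,-0.3,0,0,0,0],[0,0,-0.5,0,0,0,0],[0,0,-0.6,0,0,0,0],[0,0,-0.6,0,0,0,0]]]}}

```text
time_s: 27.47
position: [0.5866, 0.3037, 0.2337]
tcp_rot: [[-0.027, 1.0, 0.01], [1.0, 0.027, 0.003], [0.003, 0.01, -1.0]]
force: [-0.5, 0.1, -0.0]
opening: 0.504
grasp_force: 0.0
```

>>> {"op": "carry_out", "data": {"deltas": [[[0,-0.4,-0.2,0,0,0,0],[0,-0.8,-0.2,0,0,0,0],[0,-0.9,-0.2,0,0,0,0],[0,-0.9,-0.2,0,0,0,0],[0,-0.9,-0.2,0,0,0,0],[0,-0.9,-0.2,0,0,0,0],[0,-0.9,-0.2,0,0,0,0],[0,-0.9,-0.2,0,0,0,0],[0,-0.9,-0.2,0,0,0,0],[0,-0.9,-0.2,0,0,0,0]]]}}

```text
time_s: 28.3
position: [0.4499, 0.2988, 0.2579]
tcp_rot: [[-0.026, 1.0, -0.0], [1.0, 0.026, -0.0], [-0.0, -0.0, -1.0]]
force: [-0.9, 1.1, -0.2]
opening: 0.497
grasp_force: 0.0
```

Run:
```python
from offc import *
st();t=capture("scene");w=capture("top")
cv2.imwrite("pics/c8.png",np.hstack([cv2.resize(t,(400,300)),cv2.resize(w,(400,300))])[:,:,::-1])
s=telemetry.read_state()
plan((.455,.303,.17,1.5))
A=blob(t,(0,150,80),(8,255,255),(453,237),40)
B=blob(w,(0,150,80),(8,255,255),(113,226),26);print(A and A[0],B and B[0])
```

```text
t 28.30 [0.4499 0.2988 0.2579] yaw 1.50 z [-0.0003 -0.0002 -1.    ] F [-0.8646  1.0997 -0.1919] open 0.497 grip 0.0 q [21.7304 21.2641 91.8682 -0.0036 66.8853 20.2282]
(0.455, 0.303, 0.17, 1.5) [0.027, 0.037, 0.587, -0.0, 0.0, 0.0] 
[453.7981 237.5768] [112.6348 225.3357]
```

View pics/c8.png

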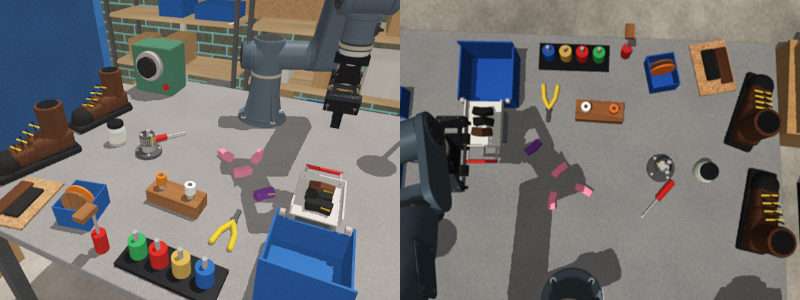

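All three offcuts lie in the tray (top crop (484,119)), the bench has no others, and the handle hasn't moved. Next I grip the handle.

>>> {"op": "carry_out", "data": {"deltas": [[[0.027,0.037,0.2,0,0,0,0],[0.027,0.037,0.4,0,0,0,0],[0.027,0.037,0.6,0,0,0,0],[0.027,0.037,0.7,0,0,0,0],[0.027,0.037,0.8,0,0,0,0],[0.027,0.037,0.9,0,0,0,0],[0.027,0.037,1,0,0,0,0],[0.027,0.037,1,0,0,0,0],[0.027,0.037,1,0,0,0,0],[0.027,0.037,1,0,0,0,0]]]}}

```text
time_s: 29.23
position: [0.455, 0.3033, 0.109]
tcp_rot: [[-0.027, 1.0, 0.001], [1.0, 0.027, 0.0], [0.0, 0.001, -1.0]]
force: [-0.0, 0.6, -0.7]
opening: 0.504
grasp_force: 0.0
```

>>> {"op": "carry_out", "data": {"deltas": [[[0,0,0.06,0,0,0,0],[0,0,0.12,0,0,0,0],[0,0,0.13,0,0,0,0],[0,0,0.13,0,0,0,1],[0,0,0.13,0,0,0,1],[0,0,0.13,0,0,0,1],[0,0,0.13,0,0,0,1],[0,0,0.13,0,0,0,1],[0,0,0.13,0,0,0,1],[0,0,0.13,0,0,0,1]]]}}

```text
time_s: 30.07
position: [0.455, 0.3032, 0.0891]
tcp_rot: [[-0.027, 1.0, 0.001], [1.0, 0.027, 0.0], [0.0, 0.001, -1.0]]
force: [1.4, 0.2, 0.7]
opening: 0.127
grasp_force: 30.0
```

Run:
```python
from h import *
st();s=telemetry.read_state()
r=.2052;a=np.radians(2.235)
f=lambda d:np.array([-r*np.cos(np.radians(d)+a),-r*np.sin(np.radians(d)+a)])/.15
for st0,ds in((0,range(4,41,4)),(40,[44,48,52,56,60,64,68,72,75,75])):
    for d in ds: print(d,np.round(f(d)-f(st0),3).tolist())
```

```text
t 30.07 [0.455  0.3032 0.0891] yaw 1.55 z [ 0.0013  0.0003 -1.    ] F [1.4215 0.2301 0.6876] open 0.127 grip 30.0 q [21.9742 35.4187 99.9183 -0.0152 44.5871 20.4364]
4 [0.007, -0.095]
8 [0.021, -0.19]
12 [0.041, -0.283]
16 [0.068, -0.375]
20 [0.101, -0.464]
24 [0.14, -0.551]
28 [0.185, -0.636]
32 [0.236, -0.716]
36 [0.292, -0.793]
40 [0.354, -0.866]
44 [0.067, -0.068]
48 [0.138, -0.132]
52 [0.213, -0.19]
56 [0.293, -0.244]
60 [0.376, -0.291]
64 [0.462, -0.332]
68 [0.55, -0.368]
72 [0.641, -0.397]
75 [0.711, -0.415]
75 [0.711, -0.415]
```

>>> {"op": "carry_out", "data": {"deltas": [[[0,0.007,-0.095,0,0,0,1],[0,0.021,-0.19,0,0,0,1],[0,0.041,-0.283,0,0,0,1],[0,0.068,-0.375,0,0,0,1],[0,0.101,-0.464,0,0,0,1],[0,0.14,-0.551,0,0,0,1],[0,0.185,-0.636,0,0,0,1],[0,0.236,-0.716,0,0,0,1],[0,0.292,-0.793,0,0,0,1],[0,0.354,-0.866,0,0,0,1]]]}}

```text
time_s: 30.9
position: [0.5041, 0.3042, 0.2182]
tcp_rot: [[-0.027, 1.0, -0.009], [1.0, 0.027, -0.001], [-0.001, -0.009, -1.0]]
force: [-4.9, -0.3, -0.4]
opening: 0.125
grasp_force: 30.0
```

Run:
```python
from h import *
st();t=capture("scene");w=capture("top")
cv2.imwrite("pics/c9.png",np.hstack([cv2.resize(t[100:400,300:560],(400,460)),cv2.resize(w[20:280,20:240],(400,460))])[:,:,::-1])
```

```text
t 30.90 [0.5041 0.3042 0.2182] yaw 1.53 z [-0.0085 -0.0012 -1.    ] F [-4.8894 -0.3475 -0.3924] open 0.125 grip 30.0 q [20.1878 27.8895 87.3563  0.1135 65.2374 18.6051]
```

View pics/c9.png

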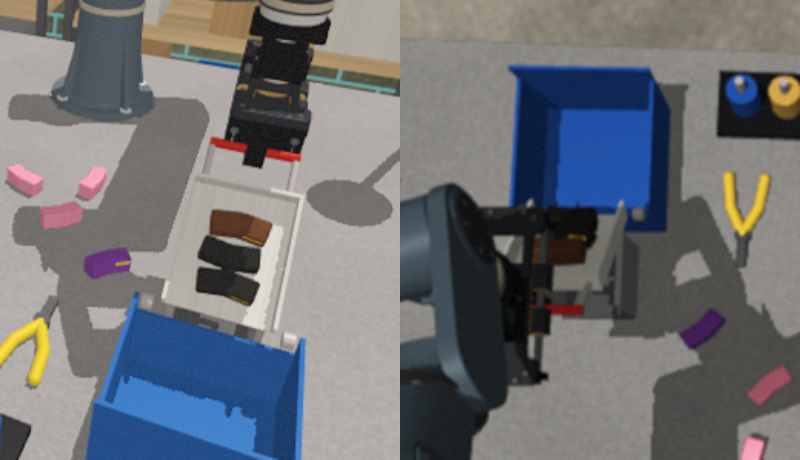

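Tray is at about 40° with the handle held at crop (255,150), and the offcuts are still in it at (235,255). I continue the arc and hold.

>>> {"op": "carry_out", "data": {"deltas": [[[0,0.067,-0.068,0,0,0,1],[0,0.138,-0.132,0,0,0,1],[0,0.213,-0.19,0,0,0,1],[0,0.293,-0.244,0,0,0,1],[0,0.376,-0.291,0,0,0,1],[0,0.462,-0.332,0,0,0,1],[0,0.55,-0.368,0,0,0,1],[0,0.641,-0.397,0,0,0,1],[0,0.711,-0.415,0,0,0,1],[0,0.711,-0.415,0,0,0,1]]]}}

```text
time_s: 31.83
position: [0.6158, 0.3067, 0.2835]
tcp_rot: [[-0.026, 1.0, 0.003], [1.0, 0.026, -0.0], [-0.0, 0.003, -1.0]]
force: [-2.4, -2.0, 7.8]
opening: 0.125
grasp_force: 30.0
```

>>> {"op": "carry_out", "data": {"deltas": [[[0,0,0,0,0,0,1],[0,0,0,0,0,0,1],[0,0,0,0,0,0,1],[0,0,0,0,0,0,1],[0,0,0,0,0,0,1],[0,0,0,0,0,0,1],[0,0,0,0,0,0,1],[0,0,0,0,0,0,1],[0,0,0,0,0,0,1],[0,0,0,0,0,0,1]]]}}

```text
time_s: 32.67
position: [0.6137, 0.3066, 0.2831]
tcp_rot: [[-0.027, 1.0, 0.0], [1.0, 0.027, -0.001], [-0.001, 0.0, -1.0]]
force: [-2.5, -2.8, 7.2]
opening: 0.125
grasp_force: 30.0
```

Run:
```python
from h import *
st();t=capture("scene");w=capture("top")
cv2.imwrite("pics/c10.png",np.hstack([cv2.resize(t[100:400,300:560],(400,460)),cv2.resize(w[20:280,20:240],(400,460))])[:,:,::-1])
```

```text
t 32.67 [0.6137 0.3066 0.2831] yaw 1.54 z [ 0.0005 -0.0013 -1.    ] F [-2.5467 -2.8295  7.2086] open 0.125 grip 30.0 q [17.2712 32.1296 68.3764 -0.0789 79.4904 15.7481]
```

View pics/c10.png

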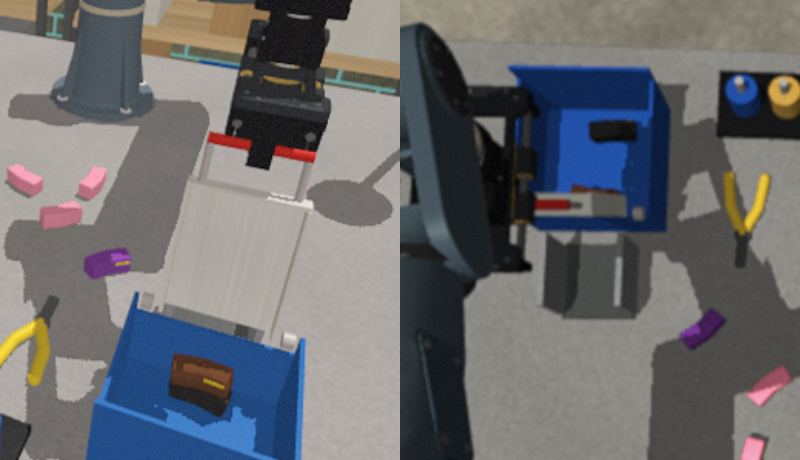

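Tray is empty; offcuts in the bin: brown at top crop (595,190), one black at (612,130), another black below brown at scene crop (200,398). Lowering along the same arc.

>>> {"op": "carry_out", "data": {"deltas": [[[0,-0.07,0.018,0,0,0,1],[0,-0.161,0.047,0,0,0,1],[0,-0.249,0.083,0,0,0,1],[0,-0.335,0.124,0,0,0,1],[0,-0.418,0.171,0,0,0,1],[0,-0.498,0.225,0,0,0,1],[0,-0.573,0.283,0,0,0,1],[0,-0.644,0.347,0,0,0,1],[0,-0.711,0.415,0,0,0,1],[0,-0.711,0.415,0,0,0,1]]]}}

```text
time_s: 33.6
position: [0.5053, 0.3047, 0.2169]
tcp_rot: [[-0.027, 1.0, -0.003], [1.0, 0.027, -0.0], [0.0, -0.003, -1.0]]
force: [0.5, 2.2, -2.1]
opening: 0.127
grasp_force: 30.0
```

>>> {"op": "carry_out", "data": {"deltas": [[[0,-0.062,0.073,0,0,0,1],[0,-0.118,0.15,0,0,0,1],[0,-0.169,0.23,0,0,0,1],[0,-0.214,0.315,0,0,0,1],[0,-0.253,0.402,0,0,0,1],[0,-0.286,0.491,0,0,0,1],[0,-0.313,0.583,0,0,0,1],[0,-0.333,0.676,0,0,0,1],[0,-0.347,0.771,0,0,0,1],[0,-0.354,0.86,0,0,0,1]]]}}

```text
time_s: 34.43
position: [0.4551, 0.3038, 0.0897]
tcp_rot: [[-0.027, 1.0, 0.001], [1.0, 0.027, 0.001], [0.001, 0.001, -1.0]]
force: [0.1, 2.2, -0.4]
opening: 0.126
grasp_force: 30.1
```

>>> {"op": "carry_out", "data": {"deltas": [[[0,0,0,0,0,0,1],[0,0,0,0,0,0,0],[0,0,0,0,0,0,0],[0,0,0,0,0,0,0],[0,0,0,0,0,0,0],[0,0,-0.2,0,0,0,0],[0,0,-0.4,0,0,0,0],[0,0,-0.6,0,0,0,0],[0,0,-0.8,0,0,0,0],[0,0,-0.8,0,0,0,0]]]}}

```text
time_s: 35.27
position: [0.4579, 0.3045, 0.2163]
tcp_rot: [[-0.027, 1.0, 0.012], [1.0, 0.027, 0.005], [0.004, 0.012, -1.0]]
force: [0.4, -0.4, 0.4]
opening: 0.498
grasp_force: 0.0
```

>>> {"op": "carry_out", "data": {"deltas": [[[-0.4,0,0,0,0,0,-1],[-0.8,0,0,0,0,0,-1],[-1,0,0,0,0,0,-1],[-1,0,0,0,0,0,-1],[-1,0,0,0,0,0,-1],[-1,0,0,0,0,0,-1],[-1,0,0,0,0,0,-1],[-1,0,0,0,0,0,-1],[-1,0,0,0,0,0,-1],[-1,0,0,0,0,0,-1]]]}}

```text
time_s: 36.1
position: [0.4583, 0.1542, 0.2097]
tcp_rot: [[-0.029, 1.0, -0.0], [1.0, 0.029, 0.0], [0.0, -0.0, -1.0]]
force: [0.2, -0.5, -0.0]
opening: 0.994
grasp_force: 0.0
```

Run:
```python
from h import *
st();t=capture("scene");w=capture("top")
cv2.imwrite("pics/t11.png",w[:,:,::-1]);cv2.imwrite("pics/s11.png",t[:,:,::-1])
cv2.imwrite("pics/c11.png",np.hstack([cv2.resize(t[130:400,160:520],(400,300)),cv2.resize(w[30:270,60:400],(400,300))])[:,:,::-1])
A=blob(t,(0,150,80),(8,255,255),(453,237),40);B=blob(w,(0,150,80),(8,255,255),(113,226),26);print(A and A[0],B and B[0])
for lo,hi,a,b in [((5,190,150),(22,255,255),(226,250),(299,152)),((0,0,170),(180,40,255),(266,258),(260,149))]:
    A=blob(t,lo,hi,a,18);B=blob(w,lo,hi,b,12)
    print(A[0],cv2.boundingRect(A[1]),B[0],cv2.boundingRect(B[1]),tri((cam("scene"),A[0]),(cam("top"),B[0])), onplane(cam("top"),B[0],.085))
```

```text
t 36.10 [0.4583 0.1542 0.2097] yaw 1.66 z [-0.0001  0.0001 -1.    ] F [ 0.2027 -0.5085 -0.0154] open 0.994 grip 0.0 q [  5.3173  20.4402 102.7664   0.0054  56.7979   3.657 ]
[453.7981 237.5768] None
[225.7168 250.2068] (219, 241, 15, 19) [298.9538 151.4154] (293, 145, 13, 14) (array([ 0.6521, -0.1248,  0.0765]), [np.float64(0.0007796874910912496), np.float64(0.0007796874910911307)]) [ 0.6503 -0.1249  0.085 ]
[266.6103 253.8741] (248, 240, 36, 35) [259.8619 148.9748] (254, 142, 13, 15) (array([ 0.6498, -0.0291,  0.0975]), [np.float64(0.0005581032168502), np.float64(0.000558103216850196)]) [ 0.6533 -0.0293  0.085 ]
```

View pics/c11.png

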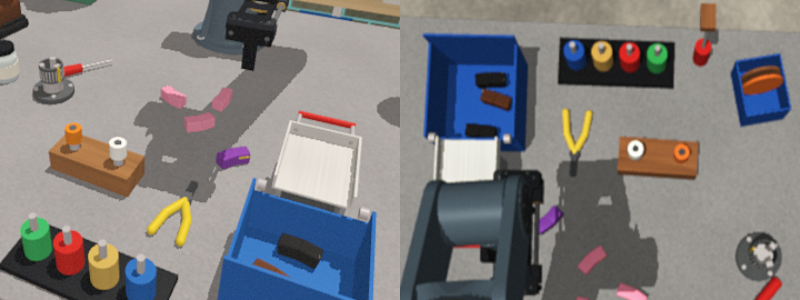

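All three offcuts are in the bin (top crop (491,80), (496,99), (481,130)) and the tray is down. Next I go to the drum, which is the orange bit at (682,152) in the stand, and look with the wrist camera.

Run:
```python
from h import *
print([onplane(cam("top"),p,.02) for p in [(129,134),(137,94),(142,109)]])
plan((.55,.03,.22,0),(.62,-.10,.22,0),(.65,-.19,.2,0))
```

```text
[array([0.6988, 0.3085, 0.02  ]), array([0.8063, 0.2949, 0.02  ]), array([0.7664, 0.2795, 0.02  ])]
(0.55, 0.03, 0.22, 0) [-0.843, 0.588, -0.069, -0.0, -0.0, 0.005] 
(0.62, -0.1, 0.22, 0) [-0.867, 0.467, 0.0, 0.0, 0.0, 0.0] 
(0.65, -0.19, 0.2, 0) [-0.6, 0.2, 0.133, 0.0, 0.0, 0.0]
```

>>> {"op": "carry_out", "data": {"deltas": [[[-0.843,0.588,-0.069,0,0,0.005,-0.6],[-0.843,0.588,-0.069,0,0,0.005,-0.6],[-0.843,0.588,-0.069,0,0,0.005,-0.6],[-0.843,0.588,-0.069,0,0,0.005,-0.6],[-0.843,0.588,-0.069,0,0,0.005,-0.6],[-0.843,0.588,-0.069,0,0,0.005,-0.6],[-0.843,0.588,-0.069,0,0,0.005,-0.6],[-0.843,0.588,-0.069,0,0,0.005,-0.6],[-0.843,0.588,-0.069,0,0,0.005,-0.6],[-0.843,0.588,-0.069,0,0,0.005,-0.6]]]}}

```text
time_s: 37.03
position: [0.5492, 0.0303, 0.2202]
tcp_rot: [[0.003, 1.0, -0.001], [1.0, -0.003, 0.0], [0.0, -0.001, -1.0]]
force: [-0.5, -0.2, -0.0]
opening: 0.799
grasp_force: 0.0
```

>>> {"op": "carry_out", "data": {"deltas": [[[-0.867,0.467,0,0,0,0,-0.6],[-0.867,0.467,0,0,0,0,-0.6],[-0.867,0.467,0,0,0,0,-0.6],[-0.867,0.467,0,0,0,0,-0.6],[-0.867,0.467,0,0,0,0,-0.6],[-0.867,0.467,0,0,0,0,-0.6],[-0.867,0.467,0,0,0,0,-0.6],[-0.867,0.467,0,0,0,0,-0.6],[-0.867,0.467,0,0,0,0,-0.6],[-0.867,0.467,0,0,0,0,-0.6]]]}}

```text
time_s: 37.87
position: [0.619, -0.0999, 0.2204]
tcp_rot: [[0.003, 1.0, -0.0], [1.0, -0.003, 0.0], [0.0, -0.0, -1.0]]
force: [-0.1, -0.3, -0.3]
opening: 0.801
grasp_force: 0.0
```

>>> {"op": "carry_out", "data": {"deltas": [[[-0.6,0.2,0.133,0,0,0,-0.6],[-0.6,0.2,0.133,0,0,0,-0.6],[-0.6,0.2,0.133,0,0,0,-0.6],[-0.6,0.2,0.133,0,0,0,-0.6],[-0.6,0.2,0.133,0,0,0,-0.6],[-0.6,0.2,0.133,0,0,0,-0.6],[-0.6,0.2,0.133,0,0,0,-0.6],[-0.6,0.2,0.133,0,0,0,-0.6],[-0.6,0.2,0.133,0,0,0,-0.6],[-0.6,0.2,0.133,0,0,0,-0.6]]]}}

```text
time_s: 38.7
position: [0.6491, -0.1905, 0.2006]
tcp_rot: [[0.003, 1.0, 0.0], [1.0, -0.003, -0.0], [-0.0, 0.0, -1.0]]
force: [-0.3, -0.2, 0.2]
opening: 0.802
grasp_force: 0.0
```

```bash
cat > dr.py <<'E'
from h import *
def look(name):
    s=telemetry.read_state();w=capture("wrist");cv2.imwrite(f"pics/{name}.png",w[:,:,::-1]);C=cam("wrist",s)
    lo,hi=(5,150,100),(22,255,255);B=blob(w,lo,hi,proj(C,(.651,-.125,.085)),60,50)
    np.save(f"pics/{name}_C.npy",np.vstack([C[0],C[1]])) if 0 else None
    return s,w,C,B
E
python3 - <<'E'
from dr import *
st();s,w,C,B=look("w12")
print(B and (B[0],cv2.boundingRect(B[1]),onplane(C,B[0],.075)),proj(C,(.651,-.125,.09)))
E
```

```text
t 38.70 [ 0.6491 -0.1905  0.2006] yaw -0.19 z [ 0.0003 -0.0001 -1.    ] F [-0.2968 -0.2396  0.1937] open 0.802 grip 0.0 q [-25.8     35.5701  75.3424   0.0038  69.0685 -25.6094]
None [279.9686 125.2263]
```

View pics/w12.png

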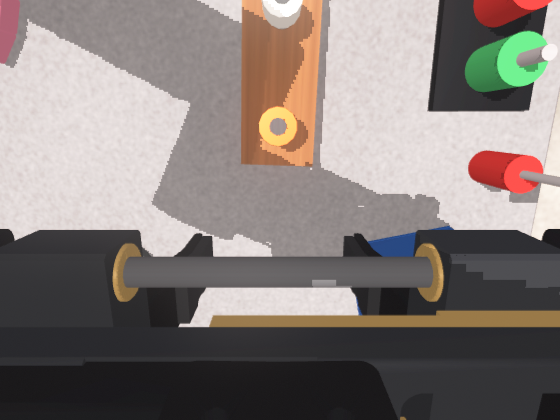

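The drum's ring is at (278,126), as predicted, and the white polisher is at (282,8). I grip the orange drum and measure the chuck numerically, since my picture allowance is used up.

Run:
```python
from dr import *
s=telemetry.read_state();C=cam("wrist",s);w=cv2.imread("pics/w12.png")[:,:,::-1].copy()
hsv=cv2.cvtColor(w,cv2.COLOR_RGB2HSV)
print(hsv[126,264],hsv[126,279],hsv[150,250])
B=blob(w,(14,110,180),(35,255,255),(278,126),26,50);print(B and (B[0],cv2.boundingRect(B[1]),cv2.fitEllipse(B[1])))
if B:
    print("plane",onplane(C,B[0],.09)); print("tri",tri((C,B[0]),(cam("top"),(298.95,151.4))))
# chuck flange, several views, dark pixels rectified to z=.014
Cw1=(camera_info("wrist")["mtx"],None)
a=np.radians(-110.89);T=np.eye(4);T[:3,:3]=Rdown(-110.89);T[:3,3]=[.3798,-.2118,.1508]
views=[("t11",cam("top")),("t2",cam("top")),("t4",cam("top")),("s11",cam("scene")),("w1",(Cw1[0],T@camera_info("wrist")["T_tool_cam"]))]
c=np.array([.45,-.288])
for n,V in views:
    im=cv2.imread(f"pics/{n}.png");src=np.float32([proj(V,(*(c+d),.014)) for d in [(-.08,-.08),(.08,-.08),(.08,.08),(-.08,.08)]])
    H=cv2.getPerspectiveTransform(src,np.float32([[0,0],[320,0],[320,320],[0,320]]))
    r=cv2.warpPerspective(im,H,(320,320));g=cv2.GaussianBlur(cv2.cvtColor(r,cv2.COLOR_BGR2GRAY),(5,5),0)
    cv2.imwrite(f"pics/r_{n}.png",r)
    cir=cv2.HoughCircles(g,cv2.HOUGH_GRADIENT,1.2,200,param1=80,param2=12,minRadius=90,maxRadius=110)
    out=[]
    for th in (60,75,90):
        m=(g<th).astype(np.uint8);cs,_=cv2.findContours(m,cv2.RETR_EXTERNAL,cv2.CHAIN_APPROX_NONE)
        cc=max(cs,key=cv2.contourArea);(x,y),rad=cv2.minEnclosingCircle(cc);out.append((th,np.round(c+np.array([x,y])/2000-.08,4).tolist(),round(rad/2000,4)))
    print(n,None if cir is None else (c+cir[0,0,:2]/2000-.08,cir[0,0,2]/2000),out)
plan((.6505,-.1252,.13,0),(.6505,-.1252,.062,0))
```

```text
[ 23 129 255] [  6  25 163] [ 11 135 147]
(array([277.414 , 125.9497]), (259, 107, 38, 40), ((277.0339660644531, 126.46025848388672), (36.546974182128906, 40.87915802001953), 32.06316375732422))
plane [ 0.6489 -0.1258  0.09  ]
tri (array([ 0.6491, -0.1252,  0.0894]), [np.float64(0.0005968169246670559), np.float64(0.0005968169246670752)])
t11 (array([ 0.4567, -0.3005]), np.float32(0.05052)) [(60, [0.482, -0.308], 0.0275), (75, [0.47, -0.3077], 0.0358), (90, [0.4575, -0.3003], 0.0499)]
t2 (array([ 0.4561, -0.3011]), np.float32(0.05046)) [(60, [0.4485, -0.2149], 0.0693), (75, [0.445, -0.2588], 0.0903), (90, [0.447, -0.2576], 0.0913)]
t4 (array([ 0.4561, -0.2999]), np.float32(0.049919996)) [(60, [0.4772, -0.3085], 0.0312), (75, [0.4713, -0.3042], 0.0386), (90, [0.4366, -0.3034], 0.07)]Traceback (most recent call last):
  File "<stdin>", line 22, in <module>
ValueError: max() iterable argument is empty
```

Drum is at (0.649, -0.1254) with its top at 0.089. The chuck's flange circle, radius 0.050, is centred at (0.4565, -0.3003).

>>> {"op": "carry_out", "data": {"deltas": [[[0.434,0,0.1,0,0,-0.001,-0.6],[0.434,0,0.2,0,0,-0.001,-0.6],[0.434,0,0.35,0,0,-0.001,-0.6],[0.434,0,0.47,0,0,-0.001,-0.6],[0.434,0,0.6,0,0,-0.001,-0.6],[0.434,0,0.7,0,0,-0.001,-0.6],[0.434,0,0.8,0,0,-0.001,-0.6],[0.434,0,0.87,0,0,-0.001,-0.6],[0.434,0,0.92,0,0,-0.001,-0.6],[0.434,0,0.92,0,0,-0.001,-0.6]]]}}

```text
time_s: 39.58
position: [0.6484, -0.1259, 0.0606]
tcp_rot: [[-0.002, 1.0, -0.003], [1.0, 0.002, 0.001], [0.001, -0.003, -1.0]]
force: [-0.5, 0.2, -0.4]
opening: 0.802
grasp_force: 0.0
```

>>> {"op": "carry_out", "data": {"deltas": [[[0,0,0,0,0,0,1],[0,0,0,0,0,0,1],[0,0,0,0,0,0,1],[0,0,0,0,0,0,1],[0,0,0,0,0,0,1],[0,0,0,0,0,0,1],[0,0,0,0,0,0,1],[0,0,0,0,0,0,1],[0,0,0,0,0,0,1],[0,0,0,0,0,0,1]]]}}

```text
time_s: 40.42
position: [0.6495, -0.1263, 0.0625]
tcp_rot: [[-0.002, 1.0, 0.0], [1.0, 0.002, -0.0], [-0.0, 0.0, -1.0]]
force: [-0.1, -0.4, 3.6]
opening: 0.361
grasp_force: 30.0
```

Run:
```python
from h import *
st()
```

```text
t 40.42 [ 0.6495 -0.1263  0.0625] yaw 0.11 z [ 0.0002 -0.0001 -1.    ] F [-0.0849 -0.3579  3.5675] open 0.361 grip 30.0 q [-20.6608  44.1624  83.1238  -0.005   52.7012 -20.7708]
```

>>> {"op": "carry_out", "data": {"deltas": [[[0,0,-0.05,0,0,0,1],[0,0,-0.1,0,0,0,1],[0,0,-0.2,0,0,0,1],[0,0,-0.3,0,0,0,1],[0,0,-0.45,0,0,0,1],[0,0,-0.6,0,0,0,1],[0,0,-0.75,0,0,0,1],[0,0,-0.9,0,0,0,1],[0,0,-1,0,0,0,1],[0,0,-1,0,0,0,1]]]}}

```text
time_s: 41.25
position: [0.6517, -0.127, 0.2169]
tcp_rot: [[-0.002, 1.0, 0.008], [1.0, 0.002, -0.003], [-0.003, 0.008, -1.0]]
force: [0.5, -0.9, -0.8]
opening: 0.36
grasp_force: 30.0
```

Run:
```python
from h import *
st();plan((.59,-.22,.205,27),(.5165,-.34,.2,55))
```

```text
t 41.25 [ 0.6517 -0.127   0.2169] yaw 0.12 z [ 0.0081 -0.0029 -1.    ] F [ 0.545  -0.9046 -0.7836] open 0.360 grip 30.0 q [-20.6501  33.4273  76.8095   0.0071  69.2668 -20.7695]
(0.59, -0.22, 0.205, 27) [-0.619, -0.413, 0.078, 0.001, 0.001, -0.075] 
(0.5165, -0.34, 0.2, 55) [-0.49, -0.8, 0.033, 0.0, 0.0, -0.078]
```

>>> {"op": "carry_out", "data": {"deltas": [[[-0.62,-0.4,0.05,0,0,-0.075,1],[-0.62,-0.4,0.05,0,0,-0.075,1],[-0.62,-0.4,0.05,0,0,-0.075,1],[-0.62,-0.4,0.05,0,0,-0.075,1],[-0.62,-0.4,0.05,0,0,-0.075,1],[-0.62,-0.4,0.05,0,0,-0.075,1],[-0.62,-0.4,0.05,0,0,-0.075,1],[-0.62,-0.4,0.05,0,0,-0.075,1],[-0.62,-0.4,0.05,0,0,-0.075,1],[-0.62,-0.4,0.05,0,0,-0.075,1]]]}}

```text
time_s: 42.08
position: [0.5899, -0.2185, 0.2047]
tcp_rot: [[-0.456, 0.89, 0.0], [0.89, 0.456, 0.0], [0.0, 0.0, -1.0]]
force: [-0.1, -0.1, -1.5]
opening: 0.364
grasp_force: 30.0
```

>>> {"op": "carry_out", "data": {"deltas": [[[-0.49,-0.8,0.033,0,0,-0.078,1],[-0.49,-0.8,0.033,0,0,-0.078,1],[-0.49,-0.8,0.033,0,0,-0.078,1],[-0.49,-0.8,0.033,0,0,-0.078,1],[-0.49,-0.8,0.033,0,0,-0.078,1],[-0.49,-0.8,0.033,0,0,-0.078,1],[-0.49,-0.8,0.033,0,0,-0.078,1],[-0.49,-0.8,0.033,0,0,-0.078,1],[-0.49,-0.8,0.033,0,0,-0.078,1],[-0.49,-0.8,0.033,0,0,-0.078,1]]]}}

```text
time_s: 42.92
position: [0.5169, -0.3383, 0.1998]
tcp_rot: [[-0.822, 0.57, 0.0], [0.57, 0.822, 0.0], [-0.0, 0.0, -1.0]]
force: [0.1, -0.2, -1.4]
opening: 0.361
grasp_force: 30.0
```

```bash
cat > ck.py <<'E'
from h import *
def chuck(im,V,z,r0,r1,c=(.4565,-.3003),w=.07,p2=15):
    c=np.array(c);src=np.float32([proj(V,(*(c+d),z)) for d in [(-w,-w),(w,-w),(w,w),(-w,w)]])
    H=cv2.getPerspectiveTransform(src,np.float32([[0,0],[w*4e3,0],[w*4e3,w*4e3],[0,w*4e3]]))
    g=cv2.GaussianBlur(cv2.cvtColor(cv2.warpPerspective(im,H,(int(w*4e3),)*2),cv2.COLOR_RGB2GRAY),(5,5),0)
    q=cv2.HoughCircles(g,cv2.HOUGH_GRADIENT,1.2,300,param1=80,param2=p2,minRadius=int(r0*2000),maxRadius=int(r1*2000))
    return None if q is None else (c+q[0,0,:2]/2000-w,q[0,0,2]/2000)
E
python3 - <<'E'
from ck import *
st();s=telemetry.read_state();w=capture("wrist");V=cam("wrist",s);cv2.imwrite("pics/w14.png",w[:,:,::-1])
print("px",proj(V,(.4565,-.3003,.08)),"flange",chuck(w,V,.014,.045,.055),"sleeve top",chuck(w,V,.082,.025,.031))
t=cv2.imread("pics/t11.png")[:,:,::-1].copy();print("top: sleeve",chuck(t,cam("top"),.082,.025,.031),"flange",chuck(t,cam("top"),.014,.045,.055))
plan((.4565,-.3003,.2,55))
E
```

```text
t 42.92 [ 0.5169 -0.3383  0.1998] yaw 55.27 z [ 0.0001  0.0001 -1.    ] F [ 0.135  -0.2388 -1.4002] open 0.361 grip 30.0 q [-43.5608  31.1208  84.5078   0.01    64.3708 -98.8354]
px [274.4478 118.5351] flange (array([ 0.4552, -0.3046]), np.float32(0.05064)) sleeve top (array([ 0.4558, -0.3034]), np.float32(0.028))
top: sleeve None flange (array([ 0.4558, -0.301 ]), np.float32(0.05046))
(0.4565, -0.3003, 0.2, 55) [0.476, -0.02, -0.001, 0.0, 0.0, 0.001]
```

Wrist views put the chuck at (0.4557, -0.303), and the top view gives (0.456, -0.3005). I use (0.4565, -0.303) for the TCP, which includes the small in-hand offset.

Run:
```python
from h import *
plan((.4565,-.3030,.155,55.3),(.4565,-.303,.094,55.3))
```

```text
(0.4565, -0.303, 0.155, 55.3) [0.465, -0.035, 0.299, 0.0, 0.0, -0.0] 
(0.4565, -0.303, 0.094, 55.3) [0.0, 0.0, 0.407, 0.0, 0.0, 0.0]
```

>>> {"op": "carry_out", "data": {"deltas": [[[0.465,-0.035,0,0,0,0,1],[0.465,-0.035,0,0,0,0,1],[0.465,-0.035,0.1,0,0,0,1],[0.465,-0.035,0.2,0,0,0,1],[0.465,-0.035,0.3,0,0,0,1],[0.465,-0.035,0.3,0,0,0,1],[0.465,-0.035,0.3,0,0,0,1],[0.465,-0.035,0.3,0,0,0,1],[0.465,-0.035,0.3,0,0,0,1],[0.465,-0.035,0.3,0,0,0,1]]]}}

```text
time_s: 43.8
position: [0.4566, -0.3044, 0.1557]
tcp_rot: [[-0.821, 0.571, 0.001], [0.571, 0.821, -0.001], [-0.002, -0.0, -1.0]]
force: [-0.0, 0.1, -2.2]
opening: 0.357
grasp_force: 30.0
```

>>> {"op": "carry_out", "data": {"deltas": [[[0,0,0.03,0,0,0,1],[0,0,0.07,0,0,0,1],[0,0,0.11,0,0,0,1],[0,0,0.15,0,0,0,1],[0,0,0.19,0,0,0,1],[0,0,0.23,0,0,0,1],[0,0,0.27,0,0,0,1],[0,0,0.3,0,0,0,1],[0,0,0.3,0,0,0,1],[0,0,0.3,0,0,0,1]]]}}

```text
time_s: 44.63
position: [0.4558, -0.3038, 0.1093]
tcp_rot: [[-0.821, 0.571, -0.001], [0.571, 0.821, 0.001], [0.001, 0.0, -1.0]]
force: [0.4, -0.7, -1.7]
opening: 0.359
grasp_force: 30.0
```

Run:
```python
from h import *
st()
```

```text
t 44.63 [ 0.4558 -0.3038  0.1093] yaw 55.19 z [-0.0005  0.0006 -1.    ] F [ 0.4421 -0.7057 -1.7343] open 0.359 grip 30.0 q [ -45.376    33.6152   98.9728    0.002    47.4568 -100.5627]
```

>>> {"op": "carry_out", "data": {"deltas": [[[0,0,0.02,0,0,0,1],[0,0,0.04,0,0,0,1],[0,0,0.06,0,0,0,1],[0,0,0.08,0,0,0,1],[0,0,0.095,0,0,0,1],[0,0,0.103,0,0,0,1],[0,0,0.11,0,0,0,1],[0,0,0.11,0,0,0,1],[0,0,0.11,0,0,0,1],[0,0,0.11,0,0,0,1]]]}}

```text
time_s: 45.47
position: [0.4561, -0.304, 0.0933]
tcp_rot: [[-0.821, 0.571, 0.0], [0.571, 0.821, -0.0], [-0.0, -0.0, -1.0]]
force: [0.7, 0.3, -1.6]
opening: 0.361
grasp_force: 30.0
```

Run:
```python
from h import *
st()
```

```text
t 45.47 [ 0.4561 -0.304   0.0933] yaw 55.19 z [ 0.0002 -0.0002 -1.    ] F [ 0.6577  0.2994 -1.65  ] open 0.361 grip 30.0 q [ -45.3723   35.1064   99.5378    0.0004   45.3429 -100.5627]
```

>>> {"op": "carry_out", "data": {"deltas": [[[0,0,0.007,0,0,0,1],[0,0,0.01,0,0,0,1],[0,0,0.01,0,0,0,1],[0,0,0.01,0,0,0,-1],[0,0,0.01,0,0,0,-1],[0,0,0.01,0,0,0,-1],[0,0,0.01,0,0,0,-1],[0,0,0.01,0,0,0,-1],[0,0,0.01,0,0,0,-1],[0,0,0.01,0,0,0,-1]]]}}

```text
time_s: 46.3
position: [0.4559, -0.3039, 0.0916]
tcp_rot: [[-0.821, 0.571, -0.0], [0.571, 0.821, 0.0], [0.0, 0.0, -1.0]]
force: [-0.6, 0.7, 0.6]
opening: 0.809
grasp_force: 0.0
```

>>> {"op": "carry_out", "data": {"deltas": [[[0,0,-0.1,0,0,0,-1],[0,0,-0.3,0,0,0,-1],[0,0,-0.5,0,0,0,-1],[-0.2,0,-0.7,0,0,0,-1],[-0.4,0,-0.7,0,0,0,-1],[-0.5,0,-0.7,0,0,0,-1],[-0.5,0,-0.7,0,0,0,-1],[-0.5,0,-0.7,0,0,0,-1],[-0.5,0,-0.7,0,0,0,-1],[-0.5,0,-0.7,0,0,0,-1]]]}}

```text
time_s: 47.13
position: [0.5161, -0.3455, 0.1959]
tcp_rot: [[-0.821, 0.571, -0.002], [0.571, 0.821, 0.002], [0.003, 0.0, -1.0]]
force: [0.0, -0.5, -0.7]
opening: 0.998
grasp_force: 0.0
```

Run:
```python
from ck import *
st();s=telemetry.read_state();w=capture("wrist");sc=capture("scene");V=cam("wrist",s)
p=proj(V,(.456,-.303,.12));ps=proj(cam("scene"),(.456,-.303,.105));print(p,ps)
B=blob(w,(5,100,90),(35,255,255),p,55,50);A=blob(sc,(5,150,80),(22,255,255),ps,25,20)
for n,b in(("wrist",B),("scene",A)):
    print(n,b and (b[0],cv2.boundingRect(b[1]),cv2.contourArea(b[1])))
print(B and onplane(V,B[0],.115), chuck(w,V,.12,.012,.018,w=.04,p2=10), chuck(w,V,.082,.025,.031),chuck(w,V,.014,.046,.055))
if A is not None and B is not None: print(tri((V,B[0]),(cam("scene"),A[0])))
```

```text
t 47.13 [ 0.5161 -0.3455  0.1959] yaw 55.19 z [-0.0023  0.0022 -1.    ] F [ 0.0399 -0.4964 -0.6676] open 0.998 grip 0.0 q [-44.0929  31.6994  84.0756  -0.0028  64.407  -99.28  ]
[279.1079 114.3537] [204.1474 178.7469]
wrist (array([276.9043, 113.7076]), (255, 90, 45, 48), 1543.5)
scene (array([203.9835, 179.5649]), (198, 171, 13, 16), 131.0)
[ 0.4546 -0.3039  0.115 ] (array([ 0.4552, -0.304 ]), np.float32(0.01566)) (array([ 0.4558, -0.3034]), np.float32(0.028)) (array([ 0.4552, -0.3034]), np.float32(0.0493))
(array([ 0.4546, -0.3042,  0.1017]), [np.float64(0.0005762668099602849), np.float64(0.0005762668099602444)])
```

Drum stands at (0.455, -0.304), top at 0.12, upright on the chuck's axis. Next I grip the sleeve.

Run:
```python
from h import *
plan((.4555,-.3036,.196,55.2),(.4555,-.3036,.06,55.2))
```

```text
(0.4555, -0.3036, 0.196, 55.2) [0.495, -0.001, 0.003, 0.0, -0.0, -0.0] 
(0.4555, -0.3036, 0.06, 55.2) [0.0, 0.0, 0.907, 0.0, 0.0, 0.0]
```

>>> {"op": "carry_out", "data": {"deltas": [[[0.495,0,0,0,0,0,-1],[0.495,0,0,0,0,0,-1],[0.495,0,0,0,0,0,-1],[0.495,0,0,0,0,0,-1],[0.495,0,0,0,0,0,-1],[0.495,0,0.1,0,0,0,-1],[0.495,0,0.2,0,0,0,-1],[0.495,0,0.3,0,0,0,-1],[0.495,0,0.4,0,0,0,-1],[0.495,0,0.4,0,0,0,-1]]]}}

```text
time_s: 48.07
position: [0.4565, -0.3044, 0.1344]
tcp_rot: [[-0.821, 0.571, -0.002], [0.571, 0.821, 0.002], [0.003, 0.001, -1.0]]
force: [-1.4, 0.5, -0.5]
opening: 1.001
grasp_force: 0.0
```

Run:
```python
from h import *
st();plan((.4555,-.3036,.06,55.2))
```

```text
t 48.07 [ 0.4565 -0.3044  0.1344] yaw 55.18 z [-0.0024  0.0024 -1.    ] F [-1.3808  0.4978 -0.5287] open 1.001 grip 0.0 q [ -45.3651   31.4558   97.7335   -0.0004   51.0052 -100.5465]
(0.4555, -0.3036, 0.06, 55.2) [0.007, 0.0, 0.496, 0.0, -0.001, -0.0]
```

>>> {"op": "carry_out", "data": {"deltas": [[[0.005,0,0.08,0,0,0,-1],[0.005,0,0.16,0,0,0,-1],[0.005,0,0.24,0,0,0,-1],[0.005,0,0.32,0,0,0,-1],[0.005,0,0.4,0,0,0,-1],[0.005,0,0.45,0,0,0,-1],[0.005,0,0.49,0,0,0,-1],[0.005,0,0.49,0,0,0,-1],[0.005,0,0.49,0,0,0,-1],[0.005,0,0.49,0,0,0,-1]]]}}

```text
time_s: 48.9
position: [0.4565, -0.3044, 0.0638]
tcp_rot: [[-0.821, 0.571, 0.001], [0.571, 0.821, -0.001], [-0.001, -0.0, -1.0]]
force: [0.2, -0.2, 0.5]
opening: 1.002
grasp_force: 0.0
```

>>> {"op": "carry_out", "data": {"deltas": [[[0,0,0,0,0,0,1],[0,0,0,0,0,0,1],[0,0,0,0,0,0,1],[0,0,0,0,0,0,1],[0,0,0,0,0,0,1],[0,0,0,0,0,0,1],[0,0,0,0,0,0,1],[0,0,0,0,0,0,1],[0,0,0,0,0,0,1],[0,0,0,0,0,0,1]]]}}

```text
time_s: 49.73
position: [0.4565, -0.3033, 0.0634]
tcp_rot: [[-0.821, 0.571, 0.001], [0.571, 0.821, 0.001], [-0.0, 0.001, -1.0]]
force: [3.2, 4.7, 1.6]
opening: 0.643
grasp_force: 30.0
```

Run:
```python
from h import *
st();print(telemetry.read_state()["moment"])
```

```text
t 49.73 [ 0.4565 -0.3033  0.0634] yaw 55.16 z [ 0.0008  0.0009 -1.    ] F [3.1992 4.7491 1.5972] open 0.643 grip 30.0 q [ -45.323    37.9992  100.4201    0.1053   41.5847 -100.5578]
[ 0.795  -0.7334  0.0123]
```

>>> {"op": "carry_out", "data": {"deltas": [[[0,0.006,0,0,0,0.015,1],[0,0.006,0,0,0,0.03,1],[0,0.006,0,0,0,0.045,1],[0,0.006,0,0,0,0.06,1],[0,0.006,0,0,0,0.075,1],[0,0.006,0,0,0,0.09,1],[0,0.006,0,0,0,0.105,1],[0,0.006,0,0,0,0.12,1],[0,0.006,0,0,0,0.135,1],[0,0.006,0,0,0,0.15,1]]]}}

```text
time_s: 50.57
position: [0.4557, -0.3037, 0.0633]
tcp_rot: [[-0.019, 1.0, -0.002], [1.0, 0.019, -0.001], [-0.001, -0.002, -1.0]]
force: [-0.9, 0.9, 1.9]
opening: 0.646
grasp_force: 30.0
```

Run:
```python
from h import *
st();print(telemetry.read_state()["moment"])
```

```text
t 50.57 [ 0.4557 -0.3037  0.0633] yaw 1.07 z [-0.0017 -0.0009 -1.    ] F [-0.9056  0.8707  1.9316] open 0.646 grip 30.0 q [-45.3152  37.9962 100.4387  -0.159   41.5955 -46.2639]
[ 0.014  -0.01    0.2968]
```

>>> {"op": "carry_out", "data": {"deltas": [[[0,0,0,0,0,0.015,1],[0,0,0,0,0,0.03,1],[0,0,0,0,0,0.045,1],[0,0,0,0,0,0.06,1],[0,0,0,0,0,0.075,1],[0,0,0,0,0,0.09,1],[0,0,0,0,0,0.105,1],[0,0,0,0,0,0.12,1],[0,0,0,0,0,0.135,1],[0,0,0,0,0,0.15,1]]]}}

```text
time_s: 51.4
position: [0.4548, -0.3033, 0.0633]
tcp_rot: [[0.798, 0.603, -0.003], [0.603, -0.798, -0.0], [-0.003, -0.002, -1.0]]
force: [-3.3, 0.6, 3.4]
opening: 0.644
grasp_force: 30.0
```

Run:
```python
from h import *
st();print(telemetry.read_state()["moment"])
```

```text
t 51.40 [ 0.4548 -0.3033  0.0633] yaw -52.90 z [-0.0034 -0.0001 -1.    ] F [-3.3475  0.6151  3.42  ] open 0.644 grip 30.0 q [-45.3301  37.9801 100.4869  -0.2181  41.6656   7.7366]
[-0.1175  0.4411  0.3703]
```

>>> {"op": "carry_out", "data": {"deltas": [[[0,0,0,0,0,0.009,1],[0,0,0,0,0,0.018,1],[0,0,0,0,0,0.027,1],[0,0,0,0,0,0.036,1],[0,0,0,0,0,0.045,1],[0,0,0,0,0,0.054,1],[0,0,0,0,0,0.063,1],[0,0,0,0,0,0.072,1],[0,0,0,0,0,0.08,1],[0,0,0,0,0,0.08,1]]]}}

```text
time_s: 52.23
position: [0.4546, -0.3028, 0.0633]
tcp_rot: [[0.989, 0.148, -0.004], [0.148, -0.989, 0.001], [-0.004, -0.001, -1.0]]
force: [-4.4, 1.8, 4.5]
opening: 0.643
grasp_force: 30.0
```

Run:
```python
from h import *
st();print(telemetry.read_state()["moment"])
```

```text
t 52.23 [ 0.4546 -0.3028  0.0633] yaw -81.51 z [-0.0039  0.0008 -1.    ] F [-4.3862  1.7515  4.5203] open 0.643 grip 30.0 q [-45.3143  37.9766 100.5112  -0.1901  41.7041  36.3356]
[-0.0323  0.8165  0.0316]
```

>>> {"op": "carry_out", "data": {"deltas": [[[0,0,0,0,0,0.008,1],[0,0,0,0,0,0.016,1],[0,0,0,0,0,0.024,1],[0,0,0,0,0,0.032,1],[0,0,0,0,0,0.04,1],[0,0,0,0,0,0.046,1],[0,0,0,0,0,0.052,1],[0,0,0,0,0,0.058,1],[0,0,0,0,0,0.064,1],[0,0,0,0,0,0.07,1]]]}}

```text
time_s: 53.07
position: [0.4555, -0.3026, 0.0634]
tcp_rot: [[0.959, -0.285, -0.003], [-0.285, -0.959, 0.0], [-0.003, 0.0, -1.0]]
force: [0.4, 3.0, 4.0]
opening: 0.626
grasp_force: 30.0
```

Run:
```python
from h import *
st();s=telemetry.read_state();print(s["moment"],s["tau"])
```

```text
t 53.07 [ 0.4555 -0.3026  0.0634] yaw -106.53 z [-0.0028  0.0005 -1.    ] F [0.3759 2.9981 4.0039] open 0.626 grip 30.0 q [-45.2581  37.9769 100.4719  -0.1409  41.6816  61.3791]
[ 0.5346 -0.034   1.3124] [ -2.0411 -39.7812 -10.9532   0.7634  -0.9313   0.9932]
```

The turning moment rose to 1.3 N m, so the sleeve is against its stop. I release, rise and check the stripe and drum.

>>> {"op": "carry_out", "data": {"deltas": [[[0,0,0,0,0,0,-1],[0,0,0,0,0,0,-1],[0,0,0,0,0,0,-1],[0,0,0,0,0,0,-1],[0,0,0,0,0,0,-1],[0,0,0,0,0,0,-1],[0,0,-0.2,0,0,0,-1],[0,0,-0.4,0,0,0,-1],[0,0,-0.6,0,0,0,-1],[0,0,-0.8,0,0,0,-1]]]}}

```text
time_s: 53.9
position: [0.4562, -0.303, 0.1843]
tcp_rot: [[0.957, -0.289, -0.001], [-0.289, -0.957, 0.001], [-0.001, -0.0, -1.0]]
force: [0.2, -0.6, 0.3]
opening: 1.002
grasp_force: 0.0
```

>>> {"op": "carry_out", "data": {"deltas": [[[-0.5,0,-0.2,0,0,0,-1],[-0.5,0,-0.2,0,0,0,-1],[-0.5,0,-0.2,0,0,0,-1],[-0.5,0,-0.2,0,0,0,-1],[-0.5,0,-0.2,0,0,0,-1],[-0.5,0,-0.2,0,0,0,-1],[-0.5,0,-0.2,0,0,0,-1],[-0.5,0,-0.2,0,0,0,-1],[-0.5,0,-0.2,0,0,0,-1],[-0.5,0,-0.2,0,0,0,-1]]]}}

```text
time_s: 54.73
position: [0.3849, -0.2815, 0.2128]
tcp_rot: [[0.957, -0.289, -0.0], [-0.289, -0.957, 0.001], [-0.001, -0.0, -1.0]]
force: [-0.4, 0.4, -0.6]
opening: 0.997
grasp_force: 0.0
```

Run:
```python
from ck import *
st();s=telemetry.read_state();w=capture("wrist");sc=capture("scene");t=capture("top");V=cam("wrist",s)
for n,i in(("w20",w),("s20",sc),("t20",t)):cv2.imwrite(f"pics/{n}.png",i[:,:,::-1])
p=proj(V,(.455,-.303,.12));ps=proj(cam("scene"),(.455,-.303,.105))
B=blob(w,(5,100,90),(35,255,255),p,55,50);A=blob(sc,(5,150,80),(22,255,255),ps,25,20)
print(p,B and (B[0],cv2.boundingRect(B[1])),A and (A[0],cv2.boundingRect(A[1])))
print("drum top",chuck(w,V,.12,.012,.018,w=.04,p2=10),"sleeve",chuck(w,V,.082,.025,.031),"flange",chuck(w,V,.014,.046,.055))
if A is not None and B is not None: print(tri((V,B[0]),(cam("scene"),A[0])))
T=np.eye(4);T[:3,:3]=Rdown(-110.89);T[:3,3]=[.3798,-.2118,.1508]
w1=cv2.imread("pics/w1.png")[:,:,::-1].copy()
C=np.array([.4555,-.3034])
for n,im,X in(("w1",w1,(V[0],T@camera_info("wrist")["T_tool_cam"])),("s11",cv2.imread("pics/s11.png")[:,:,::-1].copy(),cam("scene")),("w14",cv2.imread("pics/w14.png")[:,:,::-1].copy(),None),("w20",w,V),("s20",sc,cam("scene")),("t20",t,cam("top"))):
    if X is None:
        T2=np.eye(4);T2[:3,:3]=Rdown(55.27);T2[:3,3]=[.5169,-.3383,.1998];X=(V[0],T2@camera_info("wrist")["T_tool_cam"])
    hsv=cv2.cvtColor(im,cv2.COLOR_RGB2HSV);m=cv2.inRange(hsv,(20,120,90),(34,255,255))
    ys,xs=np.nonzero(m);out=[]
    for x,y in zip(xs,ys):
        q=onplane(X,(x,y),.065)[:2]-C;
        if .018<np.hypot(*q)<.045: out.append(q)
    if out: q=np.mean(out,0);print(n,len(out),q,"angle %.0f"%np.degrees(np.arctan2(q[1],q[0])))
    else: print(n,0)
```

```text
t 54.73 [ 0.3849 -0.2815  0.2128] yaw -106.79 z [-0.0005  0.0006 -1.    ] F [-0.417   0.4444 -0.6004] open 0.997 grip 0.0 q [-49.6398  19.7033 103.4024   0.0005  56.9388  57.1491]
[277.4747 114.9697] (array([277.3234, 114.3023]), (257, 93, 42, 43)) (array([204.1643, 179.1119]), (198, 172, 13, 15))
drum top (array([ 0.4558, -0.3034]), np.float32(0.01632)) sleeve (array([ 0.4546, -0.2926]), np.float32(0.02998)) flange (array([ 0.4546, -0.3034]), np.float32(0.04936))
(array([ 0.4559, -0.3031,  0.1039]), [np.float64(1.3655894374618139e-05), np.float64(1.3655894374622308e-05)])
w1 119 [0.0092 0.0268] angle 71
s11 19 [0.0083 0.0265] angle 73
w14 20 [0.0099 0.0288] angle 71
w20 44 [ 0.0094 -0.0253] angle -70
s20 3 [-0.0122 -0.0395] angle -107
t20 2 [ 0.0107 -0.0301] angle -70
```

The stripe moved from 71° to -70°, which is 141° (2.46 rad) plus the unknown start, and the drum is centred. To be sure it is home, I regrip and turn once more.

Run:
```python
from h import *
plan((.4557,-.3033,.2,-90),(.4557,-.3033,.064,-90))
```

```text
(0.4557, -0.3033, 0.2, -90) [0.495, 0.003, 0.087, -0.0, 0.0, -0.047] 
(0.4557, -0.3033, 0.064, -90) [0.0, 0.0, 0.907, 0.0, 0.0, 0.0]
```

>>> {"op": "carry_out", "data": {"deltas": [[[0.495,0.003,0.087,0,0,-0.047,-1],[0.495,0.003,0.087,0,0,-0.047,-1],[0.495,0.003,0.087,0,0,-0.047,-1],[0.495,0.003,0.087,0,0,-0.047,-1],[0.495,0.003,0.087,0,0,-0.047,-1],[0.495,0.003,0.087,0,0,-0.047,-1],[0.495,0.003,0.087,0,0,-0.047,-1],[0.495,0.003,0.087,0,0,-0.047,-1],[0.495,0.003,0.087,0,0,-0.047,-1],[0.495,0.003,0.087,0,0,-0.047,-1]]]}}

```text
time_s: 55.72
position: [0.4554, -0.3035, 0.2005]
tcp_rot: [[1.0, 0.001, 0.0], [0.001, -1.0, -0.0], [0.0, 0.0, -1.0]]
force: [0.2, -0.0, 0.5]
opening: 1.001
grasp_force: 0.0
```

>>> {"op": "carry_out", "data": {"deltas": [[[0,0,0.1,0,0,0,-1],[0,0,0.2,0,0,0,-1],[0,0,0.3,0,0,0,-1],[0,0,0.4,0,0,0,-1],[0,0,0.5,0,0,0,-1],[0,0,0.6,0,0,0,-1],[0,0,0.7,0,0,0,-1],[0,0,0.8,0,0,0,-1],[0,0,0.9,0,0,0,-1],[0,0,0.9,0,0,0,-1]]]}}

```text
time_s: 56.55
position: [0.4542, -0.3022, 0.0629]
tcp_rot: [[1.0, 0.002, -0.004], [0.002, -1.0, 0.004], [-0.004, -0.004, -1.0]]
force: [-0.4, 0.4, -0.4]
opening: 0.997
grasp_force: 0.0
```

>>> {"op": "carry_out", "data": {"deltas": [[[0,0,0,0,0,0,1],[0,0,0,0,0,0,1],[0,0,0,0,0,0,1],[0,0,0,0,0,0,1],[0,0,0,0,0,0,1],[0,0,0,0,0,0,1],[0,0,0,0,0,0,1],[0,0,0,0,0,0,1],[0,0,0,0,0,0,1],[0,0,0,0,0,0,1]]]}}

```text
time_s: 57.38
position: [0.4557, -0.3027, 0.0658]
tcp_rot: [[1.0, 0.002, 0.0], [0.002, -1.0, 0.001], [0.0, -0.001, -1.0]]
force: [1.6, 4.1, 6.0]
opening: 0.639
grasp_force: 30.0
```

>>> {"op": "carry_out", "data": {"deltas": [[[0,0,0,0,0,0.005,1],[0,0,0,0,0,0.01,1],[0,0,0,0,0,0.015,1],[0,0,0,0,0,0.02,1],[0,0,0,0,0,0.025,1],[0,0,0,0,0,0.03,1],[0,0,0,0,0,0.035,1],[0,0,0,0,0,0.04,1],[0,0,0,0,0,0.04,1],[0,0,0,0,0,0.04,1]]]}}

```text
time_s: 58.22
position: [0.4548, -0.3024, 0.0658]
tcp_rot: [[0.97, -0.243, -0.002], [-0.243, -0.97, 0.001], [-0.002, -0.0, -1.0]]
force: [-1.6, 3.3, 7.0]
opening: 0.625
grasp_force: 30.0
```

Run:
```python
from h import *
st();s=telemetry.read_state();print(s["moment"])
```

```text
t 58.22 [ 0.4548 -0.3024  0.0658] yaw -104.08 z [-0.0023  0.0009 -1.    ] F [-1.6128  3.2572  7.0102] open 0.625 grip 30.0 q [-45.3204  37.711  100.5196  -0.0875  41.898   58.8222]
[0.5377 0.2436 0.5476]
```

Now I release, retreat upwards, and check everything numerically.

>>> {"op": "carry_out", "data": {"deltas": [[[0,0,0,0,0,0,-1],[0,0,0,0,0,0,-1],[0,0,0,0,0,0,-1],[0,0,0,0,0,0,-1],[0,0,0,0,0,0,-1],[0,0,0,0,0,0,-1],[0,0,-0.2,0,0,0,-1],[0,0,-0.4,0,0,0,-1],[0,0,-0.6,0,0,0,-1],[0,0,-0.8,0,0,0,-1]]]}}

```text
time_s: 59.05
position: [0.4553, -0.3033, 0.1862]
tcp_rot: [[0.969, -0.247, -0.001], [-0.247, -0.969, 0.001], [-0.001, -0.0, -1.0]]
force: [0.5, -0.4, -0.3]
opening: 0.995
grasp_force: 0.0
```

>>> {"op": "carry_out", "data": {"deltas": [[[-0.5,0,-0.2,0,0,0,-1],[-0.5,0,-0.2,0,0,0,-1],[-0.5,0,-0.2,0,0,0,-1],[-0.5,0,-0.2,0,0,0,-1],[-0.5,0,-0.2,0,0,0,-1],[-0.5,0,-0.2,0,0,0,-1],[-0.5,0,-0.2,0,0,0,-1],[-0.5,0,-0.2,0,0,0,-1],[-0.5,0,-0.2,0,0,0,-1],[-0.5,0,-0.2,0,0,0,-1]]]}}

```text
time_s: 59.88
position: [0.3832, -0.2849, 0.2147]
tcp_rot: [[0.969, -0.246, -0.001], [-0.246, -0.969, 0.001], [-0.001, -0.0, -1.0]]
force: [-0.5, -0.1, 0.2]
opening: 0.999
grasp_force: 0.0
```

Run:
```python
from ck import *
from offc import find
st();s=telemetry.read_state();w=capture("wrist");sc=capture("scene");t=capture("top");V=cam("wrist",s)
B=blob(w,(5,100,90),(35,255,255),proj(V,(.455,-.303,.12)),55,50);A=blob(sc,(5,150,80),(22,255,255),proj(cam("scene"),(.455,-.303,.105)),25,20)
print("drum",chuck(w,V,.12,.012,.018,w=.04,p2=10),tri((V,B[0]),(cam("scene"),A[0])))
C=np.array([.4555,-.3034]);m=cv2.inRange(cv2.cvtColor(w,cv2.COLOR_RGB2HSV),(20,120,90),(34,255,255))
q=[onplane(V,(x,y),.065)[:2]-C for y,x in zip(*np.nonzero(m))];q=[a for a in q if .018<np.hypot(*a)<.045]
if q: q_=np.mean(q,0);print("stripe",len(q),np.degrees(np.arctan2(q_[1],q_[0])))
h=blob(sc,(0,150,80),(8,255,255),(453,237),40);print("handle",h[0])
b=cv2.inRange(cv2.cvtColor(t,cv2.COLOR_RGB2HSV),(0,0,0),(180,255,60));br=cv2.inRange(cv2.cvtColor(t,cv2.COLOR_RGB2HSV),(0,90,20),(15,255,140))
for n,mm in(("black",b),("brown",br)):
    k=np.zeros_like(mm);k[60:145,85:165]=255
    for c in cv2.findContours(mm&k,cv2.RETR_EXTERNAL,2)[0]:
        if cv2.contourArea(c)>40: (x,y),sz,_=cv2.minAreaRect(c);print(n,(round(x),round(y)),np.round(sz),onplane(cam("top"),(x,y),.02)[:2])
```

```text
t 59.88 [ 0.3832 -0.2849  0.2147] yaw -104.27 z [-0.0005  0.0006 -1.    ] F [-0.4637 -0.0846  0.1939] open 0.999 grip 0.0 q [-50.0703  19.5863 103.1903   0.0004  57.2691  54.196 ]
drum (array([ 0.454 , -0.3028]), np.float32(0.01764)) (array([ 0.456 , -0.3031,  0.1041]), [np.float64(4.539675975881618e-06), np.float64(4.539675975894934e-06)])
stripe 45 -69.54454454889877
handle [453.7981 237.5768]
black (129, 134) [ 9. 26.] [0.6975 0.3084]
black (137, 94) [11. 25.] [0.8067 0.2955]
brown (141, 109) [25. 10.] [0.7663 0.2818]
```

The stripe did not move on the second turn, so the sleeve is home. The drum is centred and upright, the tray is level, and all three offcuts are in the bin. Handing in.

```bash
python3 -c "
from rig import job
print(job.hand_in())"
```

```text
the job is handed in; nothing more can be done
None
```

I handed the job in at about 60 s; the hand-in returned no verdict. My last measurements showed all three offcuts in the scrap bin, the tray level, the drum upright on the chuck's axis, and the sleeve turned as far as it would go (it didn't move on a second try).

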